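Line up the pet-tag sleds under the marking needles and start the station

ROBOT

A 6-joint arm with a two-finger parallel gripper is mounted at the origin on the work surface. World frame = base frame: x ahead of the robot, y to its left, z up, the work surface at z = 0. Lengths are in mm, angles in rad, forces in N, time in s.
With the tool pointing down it reaches from about 350 to 975 mm from the base axis. Payload 17.4 kg.
Tool frame: the origin (TCP) lies between the finger pads; the fingertips stand 8 mm ahead of it and the grasp point (between the pads) lies 11 mm behind it (ctrl.tcp_to_tips is the distance from the TCP to the fingertips, in mm); z points along the fingers, y is the line along which they close (so a half turn about z gives the same grasp; the last joint's range is limited). The gripper opens to 85 mm and grips with 20 to 120 N. Pads are 22 mm wide; open, the fingers measure 114 mm over their backs; the gripper's body (76 mm by 85 mm) begins 54 mm behind the grasp point. The pads swing forward as they close: fully open they stand 13 mm farther back than shut.
Start: joints at [-1.289, 0.116, 1.442, -0, 1.584, -0.038], TCP at [212.195, -640.785, 200.603] pointing down, gripper open.
Joint ranges: [-2.83, 2.83], [-0.83, 2.19], [0.07, 2.5], [-1.14, 4.28], [0.01, 3], [-2.97, 2.97]. Speed limits (rad/s): [1.89, 1.89, 2.22, 3.14, 3.14, 3.14].

INTERFACE

Orientations are given as a rotation vector (axis times angle).
In Python, from workcell import ctrl, grab_frame, spot_in, spot_point gives the robot as it stands.
- The arm moves only by the tool drive_tool, never from a script. Its argument "rows" is a list of rows, each an object with "delta_pos": the shift along the world's x, y, z in cm, a list of three; "rotation": the turn, a rotation vector about the world's x, y, z in degrees, a list of three. A call has 1 to 5 rows; each row shifts and turns the commanded pose from where the row before left it; what a row does not reach is not made up. A row lasts 1/8 s, in which the tool goes at most 62.5 mm and 10.7 degrees, less where a joint would pass 70% of its speed; a pose out of reach is approached as far as the arm can. A call with a gripper value outside its range is refused whole. "grip" is the closure, from 0 (fully open) to 1 (shut), set as the call begins (left out, the last holds). The fingers move at their own pace and stop on an object; the grip force is fixed at half the most. Time passes only in rows, so rows that do not move let the fingers close. It gives the time, the measured TCP pose, the force, the opening and the grip force at its end, in the units of the state.
- ctrl.state(): the state, without advancing time (a new reading comes with each control period).
- grab_frame(name): name is "scene" or "side" or "wrist"; returns a dict with "pixels" (420x560x3 uint8, red, green, blue), "intrinsics" (3x3 intrinsics, pixels), "R" (3x3) and "t" (3): a world point X has camera coordinates R X + t; the wrist camera has in their place "hand_eye" (4x4, takes a point from camera to tool coordinates, whose origin is the TCP and whose axes are the flange's). Camera axes: x right, y down, z forward; pixel columns grow to the right and rows downward; lengths in mm; the calibration is good to about 2 mm. A picture is of the moment at which its call begins: read the wrist's pose just before it. There is no depth.
- ctrl.job_done(): hands the job in; it is judged then, once.
Trained networks look in a picture, given as the dict that the camera call returned (one of the last four; its "shot" number tells which), for a name from the list of things; names that differ only in an ending like _2 or _b are one class to them, and where a whole thing is asked for, a point or a joint stands for the part that bears it (a point fixed in the world has none). Each returns a list of dicts, best first, with "confidence" (0 to 1); they miss things now and then, are a little off and sometimes report something else, mostly with a low value. They report only what shows in the picture. A call takes as long as a camera call. They do not tell look-alikes from the thing itself.
- spot_in(thing, picture): "centre" ([row, column] in pixels, amid what is visible of it).
- spot_point(thing, picture): "centre" ([row, column] in pixels: a listed point, or the origin of a listed thing).
The state is a dict: "clock": time; "qpos": joint angles; "joint_vel": joint speeds; "joint_efforts": joint torques, N m; "position": TCP position; "tool_rot": TCP orientation; "wrist_force": force on the tool from outside, world axes, zero at the start; "torque": the same for the moment, N m; "width": opening from 0.0 (shut) to 1.0 (fully open); "gripper_force": force on a finger pad.
Only numpy, scipy, OpenCV 4.12 (cv2) and the standard library are available. Lean on these libraries where they do the work, as an engineer would, in place of code of your own. Each camera call takes 0.05 s, during which the arm holds its last target. There are 200 camera calls.

TASK

Get the pet-tag marker going: put every tag sled that lies on the counter onto the station's bed and slide it in flat until the ring on its tag is right under a needle, one sled to a needle, whichever needle you like. Only once all of them are lined up, lift the clear guard on the switch box well up, flip the toggle on (away from the robot), and lower the guard fully shut again, with the tags still lined up at the end. Leave the grooming things where they are.

Things in the scene. Friction and masses are not known exactly. Their poses are not given: they have to be found in the camera images.
- station: Fixed marking station: flat aluminium bed 230 (x) x 270 (y) x 8 mm, origin at the centre of its underside, x away from the robot. 45 mm ahead (+x) of its centre three needles hang in a row along y, 85 mm apart, from spindles 16 mm across (62-112 mm up) under a slim cross-beam (18 mm deep, 110-130 mm up, straight above the row; posts at its two ends). Open in front.
- needle0 (a point): Point of the left (+y) fixed needle, aimed straight down, 16 mm above the top of the bed (24 mm above the counter); a sled with its tag (10 mm) passes below with 6 mm to spare, so it must be slid in from the front, not lowered in.
- needle1 (a point): Point of the middle fixed needle, aimed straight down, 16 mm above the top of the bed (24 mm above the counter); a sled with its tag (10 mm) passes below with 6 mm to spare, so it must be slid in from the front, not lowered in.
- needle2 (a point): Point of the right (-y) fixed needle, aimed straight down, 16 mm above the top of the bed (24 mm above the counter); a sled with its tag (10 mm) passes below with 6 mm to spare, so it must be slid in from the front, not lowered in.
- sled_round: Loose tag sled (may be absent): aluminium plate 130 (x) x 46 (y) x 8 mm, about 140 g, origin at the centre of its underside, x axis from grip fin to tag. Upright black grip fin: 30 mm along x, 10 mm thick along y, 8 to 42 mm above the underside, centred 45 mm behind the sled centre. On its front end lies a round brass disc, 28 mm across, 2 mm thick.
- sled_round_grip (a point): Centre of that sled's grip fin, 25 mm above the sled's underside and 45 mm behind the sled centre.
- sled_round_mark (a point): The marked spot on that sled's tag: centre of a dark printed ring 12 mm across with a dot in it, on the tag's top 10 mm above the sled's underside, 35 mm ahead of the sled centre, on its centre line.
- sled_bone: Loose tag sled (may be absent): aluminium plate 130 (x) x 46 (y) x 8 mm, about 140 g, origin at the centre of its underside, x axis from grip fin to tag. Upright black grip fin: 30 mm along x, 10 mm thick along y, 8 to 42 mm above the underside, centred 45 mm behind the sled centre. On its front end lies a bone-shaped brass tag, about 35 x 27 mm, 2 mm thick.
- sled_bone_grip (a point): Centre of that sled's grip fin, 25 mm above the sled's underside and 45 mm behind the sled centre.
- sled_bone_mark (a point): The marked spot on that sled's tag: centre of a dark printed ring 12 mm across with a dot in it, on the tag's top 10 mm above the sled's underside, 40 mm ahead of the sled centre and 8 mm to its +y side.
- sled_square: Loose tag sled (may be absent): aluminium plate 130 (x) x 46 (y) x 8 mm, about 140 g, origin at the centre of its underside, x axis from grip fin to tag. Upright black grip fin: 30 mm along x, 10 mm thick along y, 8 to 42 mm above the underside, centred 45 mm behind the sled centre. On its front end lies a square brass tag, 26 mm, 2 mm thick.
- sled_square_grip (a point): Centre of that sled's grip fin, 25 mm above the sled's underside and 45 mm behind the sled centre.
- sled_square_mark (a point): The marked spot on that sled's tag: centre of a dark printed ring 12 mm across with a dot in it, on the tag's top 10 mm above the sled's underside, 45 mm ahead of the sled centre and 8 mm to its -y side.
- guard_hinge (a point): Middle of the guard's hinge line on the fixed grey switch box (140 x 130 x 34 mm tall on the counter); this point is 45 mm above the counter and 45 mm behind (+x) the box centre. The hinge line is the box's y axis; its x axis points away from the robot (yaw differs a little from start to start).
- guard (a joint): Clear box-shaped guard flap over the toggle (92 x 64 mm, its top 38 mm above the hinge): angle in rad, 0 = fully shut, 1.9 = fully raised and leaning back past upright. Its front edge swings up and back. The hinge is stiff enough to stay where it is left; it moves with less than 2 N at the rod. It may start a little ajar.
- guard_rod (a point): Point to hold on the round steel lift rod, 10 mm thick, which sticks out 62 mm sideways (to the box's +y) from the front of the guard, parallel to the hinge: 26 mm in from the rod's free end. With the guard shut it lies 90 mm in front of the hinge line and 22 mm above it, 66 mm to the +y side of the hinge point. Turns with the guard and can roll between the fingers.
- toggle (a joint): Steel toggle lever beneath the guard: angle in rad, 0 = off (leaning to the robot), 0.9 = on (leaning away from the robot); it tips about the box's y axis and stays where it is left; takes 1 to 2 N.
- toggle_tip (a point): Centre of the ball end (11 mm) of the toggle, 30 mm from its pivot; the pivot is 37 mm above the counter and 57 mm in front of the guard's hinge line, on the box's centre line.
- slicker: Bystander to leave alone: red slicker brush, 135 mm long; origin at its underside.
- ramekin: Bystander to leave alone: white ceramic ramekin, 76 mm across, 42 mm tall; origin at its underside.
- jar: Bystander to leave alone: closed amber glass jar, 68 mm across, 85 mm tall; origin at its underside.
- groomer: Bystander to leave alone: purple silicone groomer, a dome 84 mm across, 30 mm tall; origin at its underside.
- comb: Bystander to leave alone: fine steel comb, 150 mm long, lying flat; origin at its underside.
- tin: Bystander to leave alone: closed aluminium tin, 60 mm across, 60 mm tall; origin at its underside.
Things that resemble listed ones, but are neither listed nor needed, are in the scene too. What is shaped like the sled_bone but blue or brown is not meant.

How it is judged:
By the outcome, as a careful person would: the job done as asked, in the order asked, and still so for the second after the job is handed in, with the robot touching nothing.
Of sled_round, sled_bone, sled_square only 2 to 3 are there at a start; the rules pass over those that are not, and their reading is None.
At some moment in a run one of sled_round, sled_bone, sled_square may be knocked a few centimetres aside while the robot is not near it.
Once in a run the grip may slacken for a moment while it holds something.
It also fails if it takes over 210 s, if anything falls off the work surface, if the arm or the gripper's body presses on something with over 40 N, if the wrist force passes 120 N, or if a joint passes its speed limit or range.

## Working session

There is one attempt and no reset: what is moved stays moved. The work goes in short steps, Python scripts to look and compute and a tool call to move; the robot and the scene stay as the last step left them, time stands still between calls to the robot, and variables do not carry over. Pictures are saved under pics/ and viewed, at most 14 in all, crops included, and the job is handed in when it is done.

Besides the shell and the picture viewer there is one more tool, called after "Emit:" in YAML: its name, and indented under it one key for each argument. drive_tool: Moves the arm, as the interface text tells. Its arguments: {"type":"object","properties":{"rows":{"type":"array"},"grip":{"type":"number"}},"required":["rows"]}

```bash
mkdir -p pics; ls
cat > h.py <<'E'
import numpy as np, cv2
from scipy.spatial.transform import Rotation as Rn
from workcell import ctrl, grab_frame, spot_in, spot_point
def cam(name):
    s=ctrl.state(); f=grab_frame(name)
    if 'R' not in f or name=='wrist':
        H=np.array(f['hand_eye']); T=np.eye(4); T[:3,:3]=Rn.from_rotvec(s['tool_rot']).as_matrix(); T[:3,3]=s['position']
        M=np.linalg.inv(T@H); f['R']=M[:3,:3]; f['t']=M[:3,3]
    return f
def ray(f,rc):
    K=np.array(f['intrinsics']);R=np.array(f['R']);t=np.array(f['t'])
    d=R.T@np.linalg.inv(K)@np.array([rc[1],rc[0],1.]); return -R.T@t,d
def at_z(f,rc,z):
    o,d=ray(f,rc); return o+d*(z-o[2])/d[2]
def proj(f,X):
    c=np.array(f['R'])@np.array(X,float)+np.array(f['t']); p=np.array(f['intrinsics'])@c; return np.array([p[1],p[0]])/p[2]
def save(f,n,s=1,crop=None):
    im=cv2.cvtColor(np.array(f['pixels']),cv2.COLOR_RGB2BGR)
    if crop: im=im[crop[0]:crop[1],crop[2]:crop[3]]
    cv2.imwrite('pics/'+n+'.png',cv2.resize(im,None,fx=s,fy=s,interpolation=cv2.INTER_CUBIC))
def tri(fs,rcs):
    A=[];b=[]
    for f,rc in zip(fs,rcs):
        o,d=ray(f,rc); d=d/np.linalg.norm(d); P=np.eye(3)-np.outer(d,d); A.append(P);b.append(P@o)
    return np.linalg.lstsq(np.vstack(A),np.hstack(b),rcond=None)[0]
E
python3 - <<'E'
from h import *
print(ctrl.state())
fs={n:cam(n) for n in('scene','side')}
Z=dict(sled_round_mark=10,sled_bone_mark=10,sled_square_mark=10,sled_round_grip=25,sled_bone_grip=25,sled_square_grip=25,guard_hinge=45,guard_rod=67,toggle_tip=60,station=0,needle0=24,needle1=24,needle2=24,slicker=0,ramekin=0,jar=0,groomer=0,comb=0,tin=0)
for n,f in fs.items():
    save(f,n+'0',1.4)
    for k,z in Z.items():
        print(n,k,[(np.round(r['centre']).tolist(),round(r['confidence'],2),np.round(at_z(f,r['centre'],z)[:2]).tolist()) for r in spot_point(k,f)[:4]])
E
```

```text
pics
{'clock': 0.0, 'qpos': array([-1.28881916e+00,  1.16505522e-01,  1.44229851e+00,  2.48620454e-05,
        1.58399484e+00, -3.78256992e-02]), 'joint_vel': array([-0.0006573 ,  0.00148726, -0.00073992,  0.00018384, -0.00042837,
        0.00079951]), 'joint_efforts': array([ 4.67029517e-03, -7.31981206e+01, -6.32494497e+01,  2.03654531e-05,
        6.17991260e-03,  2.10343887e-05]), 'position': array([ 212.1229919 , -640.55455881,  199.82837655]), 'tool_rot': array([-3.10033025e+00, -5.00016585e-01,  1.91894068e-04]), 'wrist_force': array([ 0.26742345, -0.74202146, -0.14392434]), 'torque': array([-0.01868939, -0.02584312, -0.02073034]), 'gripper_force': 0.0, 'width': 0.9996226093116163}
scene sled_round_mark [([174.0, 264.0], 0.81, [441.0, -216.0])]
scene sled_bone_mark [([299.0, 358.0], 0.74, [554.0, 403.0]), ([258.0, 327.0], 0.66, [525.0, 244.0]), ([251.0, 390.0], 0.62, [353.0, 337.0])]
scene sled_square_mark [([257.0, 326.0], 0.77, [525.0, 238.0])]
scene sled_round_grip [([159.0, 280.0], 0.72, [349.0, -241.0])]
scene sled_bone_grip [([278.0, 380.0], 0.96, [464.0, 395.0]), ([256.
[... 2443 characters left out ...]
0.25, [614.0, 48.0])]
side needle2 [([220.0, 261.0], 0.89, [646.0, 24.0]), ([204.0, 260.0], 0.8, [661.0, -59.0]), ([237.0, 256.0], 0.69, [650.0, 107.0]), ([225.0, 269.0], 0.25, [614.0, 48.0])]
side slicker [([237.0, 258.0], 0.64, [648.0, 84.0]), ([148.0, 290.0], 0.63, [594.0, -459.0]), ([268.0, 218.0], 0.22, [751.0, 239.0])]
side ramekin [([219.0, 342.0], 0.75, [373.0, -38.0])]
side jar [([184.0, 237.0], 0.9, [766.0, -198.0]), ([239.0, 255.0], 0.54, [656.0, 92.0]), ([270.0, 218.0], 0.2, [750.0, 246.0])]
side groomer [([295.0, 232.0], 0.97, [689.0, 340.0]), ([223.0, 272.0], 0.39, [609.0, 8.0])]
side comb [([253.0, 343.0], 0.72, [365.0, 128.0])]
side tin [([270.0, 216.0], 0.6, [756.0, 244.0])]
```

View pics/scene0.png

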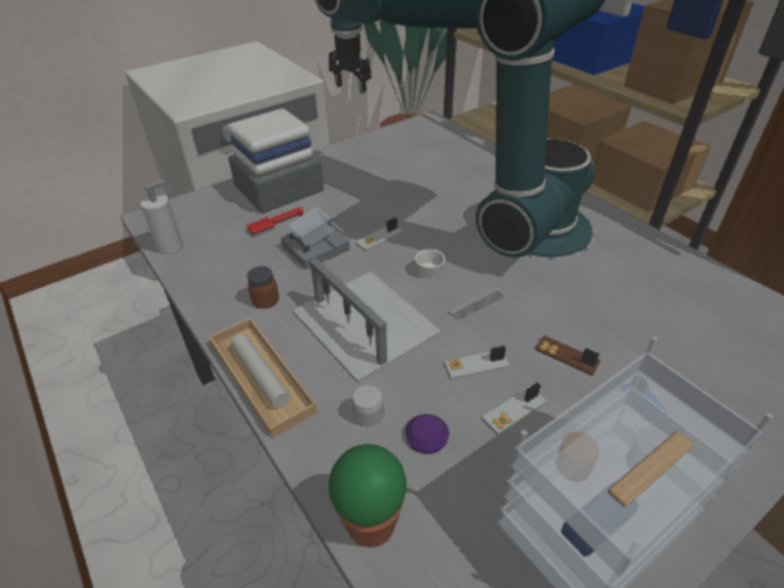

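View pics/side0.png

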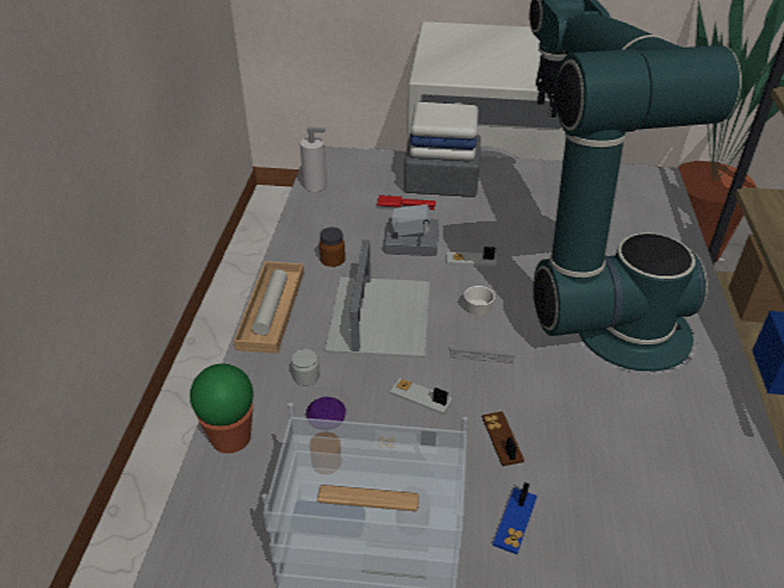

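The two pictures agree. Scene 1.4x view, as (col, row):
- The aluminium sleds are round (375,240), square (475,363) and bone (513,408).
- The look-alikes are the brown bone sled (567,353) and, in the side view, the blue bone sled (515,520).
- The only aluminium bone sled is at scene px (358,299). It shows through the clear crate in the side view.

I'll go over the round sled first.

```bash
cat >> h.py <<'E'
def yawx(s): 
    x=Rn.from_rotvec(s['tool_rot']).as_matrix()[:,0]; return np.degrees(np.arctan2(x[1],x[0]))
def go(p,yaw):
    s=ctrl.state(); d=(np.array(p)-s['position'])/10; a=(yaw-yawx(s)+90)%180-90
    z=Rn.from_rotvec(s['tool_rot']).as_matrix()[:,2]
    print('clock',round(s['clock'],2),'pos',np.round(s['position'],1),'yaw',round(yawx(s),1),'toolz',np.round(z,3),'q',np.round(s['qpos'],2)); print('delta cm',np.round(d,2),'turn',round(a,1))
E
python3 - <<'E'
from h import *
f=grab_frame('wrist'); print(np.round(f['hand_eye'],3),np.array(f['intrinsics']).round(0))
go((390,-230,260),14)
E
```

```text
[[-1.00000e-03 -9.47000e-01 -3.22000e-01  8.30240e+01]
 [ 1.00000e+00 -1.00000e-03 -1.00000e-03  8.87000e-01]
 [ 0.00000e+00 -3.22000e-01  9.47000e-01 -1.73866e+02]
 [ 0.00000e+00  0.00000e+00  0.00000e+00  1.00000e+00]] [[318.   0. 277.]
 [  0. 318. 210.]
 [  0.   0.   1.]]
clock 2.05 pos [ 212.2 -640.8  200.6] yaw 18.3 toolz [ 0.  0. -1.] q [-1.29  0.12  1.44  0.    1.58 -0.04]
delta cm [17.78 41.08  5.94] turn -4.3
```

Emit:
drive_tool:
  rows:
    - {"delta_pos":[1.68,4.12,0.3],"rotation":[0,0,10.1]}
    - {"delta_pos":[1.68,4.12,0.3],"rotation":[0,0,10.1]}
    - {"delta_pos":[1.68,4.12,0.3],"rotation":[0,0,10.1]}
    - {"delta_pos":[1.68,4.12,0.3],"rotation":[0,0,10.1]}
    - {"delta_pos":[1.68,4.12,0.3],"rotation":[0,0,10.1]}

```text
clock: 2.68
position: [296.5, -433.4, 215.8]
tool_rot: [2.587, 1.782, 0.0]
wrist_force: [0.4, -0.2, 0.7]
width: 1.0
gripper_force: 0.0
```

Emit:
drive_tool:
  rows:
    - {"delta_pos":[1.68,4.12,0.3],"rotation":[0,0,10.1]}
    - {"delta_pos":[1.68,4.12,0.3],"rotation":[0,0,10.1]}
    - {"delta_pos":[1.68,4.12,0.3],"rotation":[0,0,10.1]}
    - {"delta_pos":[1.68,4.12,0.3],"rotation":[0,0,10.1]}
    - {"delta_pos":[1.68,4.12,0.3],"rotation":[0,0,10.1]}

```text
clock: 3.3
position: [380.5, -227.4, 230.9]
tool_rot: [1.579, 2.715, -0.0]
wrist_force: [-0.2, -0.1, 0.5]
width: 1.0
gripper_force: 0.0
```

Emit:
drive_tool:
  rows:
    - {"delta_pos":[1.68,4.12,0.3],"rotation":[0,0,10.1]}
    - {"delta_pos":[1.68,4.12,0.3],"rotation":[0,0,10.1]}
    - {"delta_pos":[1.68,4.12,0.3],"rotation":[0,0,10.1]}
    - {"delta_pos":[1.68,4.12,0.3],"rotation":[0,0,10.1]}
    - {"delta_pos":[1.68,4.12,0.3],"rotation":[0,0,10.1]}

```text
clock: 3.92
position: [464.5, -21.3, 246.0]
tool_rot: [0.269, 3.129, -0.0]
wrist_force: [0.6, -1.3, -1.0]
width: 0.998
gripper_force: 0.0
```

Emit:
drive_tool:
  rows:
    - {"delta_pos":[1.68,4.12,0],"rotation":[0,0,10.1]}
    - {"delta_pos":[0,0,0],"rotation":[0,0,0]}

```text
clock: 4.18
position: [481.4, 20.6, 245.4]
tool_rot: [0.006, -3.141, -0.001]
wrist_force: [0.6, 0.5, 0.4]
width: 1.002
gripper_force: 0.0
```

Run:
```python
from h import *
go((480,18,240),180)
f=cam('wrist'); save(f,'w1',1.4)
for k,z in dict(needle1=24,station=0,sled_square_mark=10,sled_square_grip=25).items():
    print(k,[(np.round(r['centre']).tolist(),round(r['confidence'],2),np.round(at_z(f,r['centre'],z)[:2],1).tolist()) for r in spot_point(k,f)[:5]])
```

```text
clock 4.17 pos [481.4  20.6 245.4] yaw -179.8 toolz [-0.  0. -1.] q [-0.01 -0.32  1.77  0.    1.69 -1.59]
delta cm [-0.14 -0.26 -0.54] turn -0.2
needle1 [([292.0, 213.0], 0.92, [657.3, -71.4]), ([293.0, 331.0], 0.77, [659.0, 98.6]), ([290.0, 276.0], 0.77, [653.3, 18.5])]
station [([257.0, 272.0], 0.79, [613.2, 12.8]), ([188.0, 556.0], 0.22, [508.8, 399.1])]
sled_square_mark [([208.0, 442.0], 0.92, [533.6, 243.4])]
sled_square_grip [([149.0, 495.0], 0.81, [453.0, 287.2])]
```

View pics/w1.png

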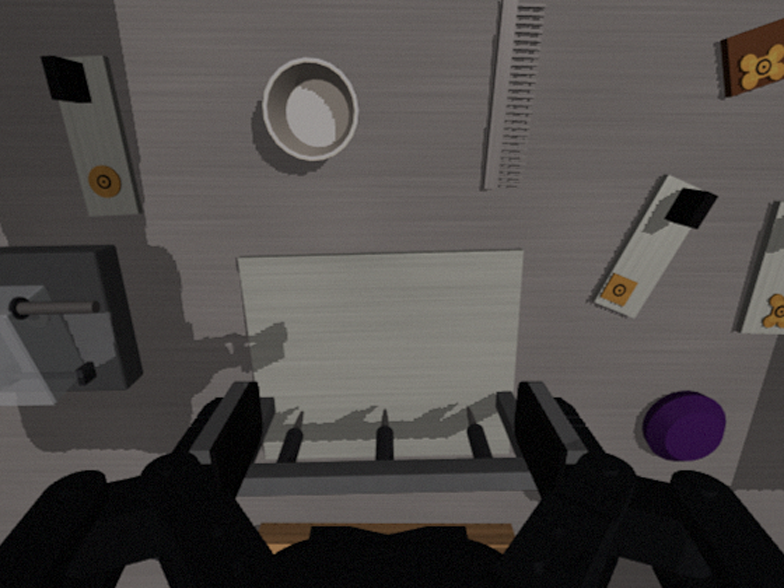

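The wrist view shows the bed with its front corners near (240,258) and (522,250) and three needle tips near (300,412), (384,410) and (473,408). It also shows the round sled tag (105,181), the square tag (618,290) and the guard rod (60,308). I'll enlarge the needle tips.

Run:
```python
from h import *
f=cam('wrist'); save(f,'w1c',5,(260,345,190,350))
a=at_z(f,(258/1.4,240/1.4),8);b=at_z(f,(250/1.4,522/1.4),8)
print(a,b,np.linalg.norm(a-b),'yaw',np.degrees(np.arctan2(-(b-a)[0],(b-a)[1])))
for k,z in dict(sled_round_mark=10,sled_round_grip=25,guard_rod=67,guard_hinge=45,sled_bone_mark=10).items():
    print(k,[(np.round(r['centre']).tolist(),round(r['confidence'],2),np.round(at_z(f,r['centre'],z)[:2],1).tolist()) for r in spot_point(k,f)[:5]])
```

```text
[ 501.10753701 -123.59065588    8.        ] [494.62227533 143.21787244   8.        ] 266.88733466626394 yaw 1.392402908709052
sled_round_mark [([131.0, 79.0], 0.92, [431.7, -231.1]), ([71.0, 368.0], 0.65, [363.8, 125.0]), ([81.0, 229.0], 0.59, [373.8, -39.6]), ([99.0, 75.0], 0.29, [394.0, -228.3]), ([257.0, 278.0], 0.26, [607.8, 17.8])]
sled_round_grip [([63.0, 51.0], 0.93, [355.2, -238.6])]
guard_rod [([218.0, 47.0], 0.58, [527.1, -255.0]), ([304.0, 488.0], 0.46, [647.6, 290.4])]
guard_hinge [([272.0, 37.0], 0.81, [610.1, -302.5]), ([296.0, 218.0], 0.41, [648.8, -65.0])]
sled_bone_mark [([45.0, 547.0], 0.96, [337.5, 329.5])]
```

View pics/w1c.png

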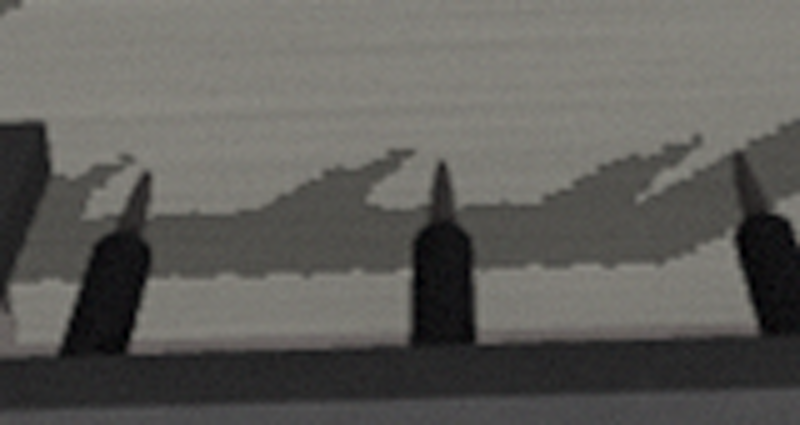

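Needle tips in the crop are at (148,172), (441,160) and (738,150). I'll compute their positions, then move over the round sled.

Run:
```python
from h import *
f=cam('wrist')
P=[at_z(f,(260+r/5,190+c/5),24) for c,r in((148,172),(441,160),(738,150))]
for p in P: print(p.round(1))
print(np.linalg.norm(P[0]-P[1]),np.linalg.norm(P[2]-P[1]), np.degrees(np.arctan2(-(P[2]-P[0])[0],(P[2]-P[0])[1])))
go((400,-232,190),187)
```

```text
[660.7 -66.1  24. ]
[657.   18.4  24. ]
[653.9 103.6  24. ]
84.5360210947129 85.22486596644693 2.273266210111743
clock 4.78 pos [481.   18.2 245.6] yaw 179.9 toolz [ 0. -0. -1.] q [-0.02 -0.32  1.77 -0.    1.69 -1.58]
delta cm [ -8.1  -25.02  -5.56] turn 7.1
```

Emit:
drive_tool:
  rows:
    - {"delta_pos":[-2.0,-5.0,-1.1],"rotation":[0,0,1.4]}
    - {"delta_pos":[-2.0,-5.0,-1.1],"rotation":[0,0,1.4]}
    - {"delta_pos":[-2.0,-5.0,-1.1],"rotation":[0,0,1.4]}
    - {"delta_pos":[-2.0,-5.0,-1.1],"rotation":[0,0,1.4]}
    - {"delta_pos":[-2.0,-5.0,-1.1],"rotation":[0,0,1.4]}

```text
clock: 5.4
position: [380.0, -233.1, 190.5]
tool_rot: [-0.191, 3.135, -0.001]
wrist_force: [1.4, 0.1, -0.6]
width: 1.004
gripper_force: 0.0
```

Emit:
drive_tool:
  rows:
    - {"delta_pos":[0,0,0],"rotation":[0,0,0]}

```text
clock: 5.52
position: [379.3, -234.0, 189.7]
tool_rot: [0.182, -3.135, -0.001]
wrist_force: [0.6, -0.3, -0.9]
width: 1.002
gripper_force: 0.0
```

```bash
cat >> h.py <<'E'
def sled(n,f=None,off={'round':(80,0),'bone':(85,8),'square':(90,-8)}):
    f=f or cam('wrist')
    M=[at_z(f,r['centre'],10) for r in spot_point(f'sled_{n}_mark',f)]; G=[at_z(f,r['centre'],25) for r in spot_point(f'sled_{n}_grip',f)]
    for m in M[:3]:
        for g in G[:3]:
            d=(m-g)[:2]; o=off[n]
            print(n,'mark',m[:2].round(1),'grip',g[:2].round(1),'dist',np.linalg.norm(d).round(1),'exp',round(float(np.hypot(*o)),1),'yaw',round(np.degrees(np.arctan2(d[1],d[0])-np.arctan2(o[1],o[0])),1))
    return f
E
python3 - <<'E'
from h import *
f=sled('round'); save(f,'w2',1.4)
go((355,-238,50),187)
print('rod',[(r['centre'],r['confidence'],at_z(f,r['centre'],67)) for r in spot_point('guard_rod',f)])
E
```

```text
round mark [ 433.2 -233.8] grip [ 357.3 -238.4] dist 76.1 exp 80.0 yaw 3.5
round mark [ 584.2 -240.6] grip [ 357.3 -238.4] dist 226.9 exp 80.0 yaw -0.6
round mark [675.7 -61.3] grip [ 357.3 -238.4] dist 364.4 exp 80.0 yaw 29.1
clock 5.67 pos [ 381.2 -231.2  190.8] yaw -173.1 toolz [ 0.  0. -1.] q [-0.6  -0.4   1.92  0.    1.62 -2.29]
delta cm [ -2.62  -0.68 -14.08] turn 0.1
rod [([326.4, 254.4], 0.88, array([ 536.8485579 , -242.11369435,   67.        ]))]
```

View pics/w2.png

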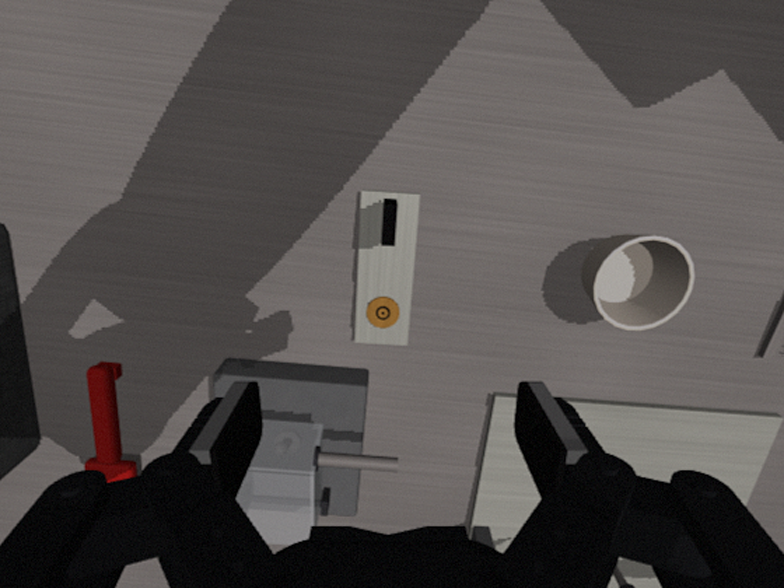

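The round sled's fin is at (388,222) and its tag ring at (383,312), with the plate yawed about 3.5°. There is one such sled and its size fits. I'll descend and grip.

Emit:
drive_tool:
  rows:
    - {"delta_pos":[-1.3,-0.35,-3.0],"rotation":[0,0,-1.7]}
    - {"delta_pos":[-1.3,-0.35,-3.0],"rotation":[0,0,-1.7]}
    - {"delta_pos":[0,0,-4.0],"rotation":[0,0,0]}
    - {"delta_pos":[0,0,-4.0],"rotation":[0,0,0]}
    - {"delta_pos":[0,0,-3.0],"rotation":[0,0,0]}

```text
clock: 6.35
position: [355.4, -237.4, 19.3]
tool_rot: [0.1, -3.14, -0.0]
wrist_force: [0.8, -0.3, -0.1]
width: 0.998
gripper_force: 0.0
```

Emit:
drive_tool:
  rows:
    - {"delta_pos":[0,0,0],"rotation":[0,0,0]}
    - {"delta_pos":[0,0,0],"rotation":[0,0,0]}
    - {"delta_pos":[0,0,0],"rotation":[0,0,0]}
    - {"delta_pos":[0,0,0],"rotation":[0,0,0]}
    - {"delta_pos":[0,0,0],"rotation":[0,0,0]}
  grip: 1

```text
clock: 6.98
position: [355.1, -238.7, 21.0]
tool_rot: [-0.096, 3.14, -0.001]
wrist_force: [-0.5, -0.4, -0.1]
width: 0.002
gripper_force: 0.0
```

Emit:
drive_tool:
  rows:
    - {"delta_pos":[0,0,0],"rotation":[0,0,0]}
    - {"delta_pos":[0,0,0],"rotation":[0,0,0]}

```text
clock: 7.22
position: [355.0, -238.6, 20.6]
tool_rot: [0.096, -3.14, 0.0]
wrist_force: [-0.5, -0.2, 0.0]
width: 0.001
gripper_force: 0.0
```

Run:
```python
from h import *
go((500,-66,60),182); sled('round')
```

```text
clock 7.22 pos [ 355.  -238.6   20.6] yaw -176.5 toolz [-0. -0. -1.] q [-0.65 -0.34  2.16 -0.    1.33 -2.28]
delta cm [14.5  17.26  3.94] turn -1.5
round mark [ 434.7 -232.5] grip [ 354.1 -236.4] dist 80.8 exp 80.0 yaw 2.8
```

The fingers closed on nothing, so I'll look.

Run:
```python
from h import *
f=cam('wrist'); save(f,'w3',1.4)
```

```text
(no output)
```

View pics/w3.png

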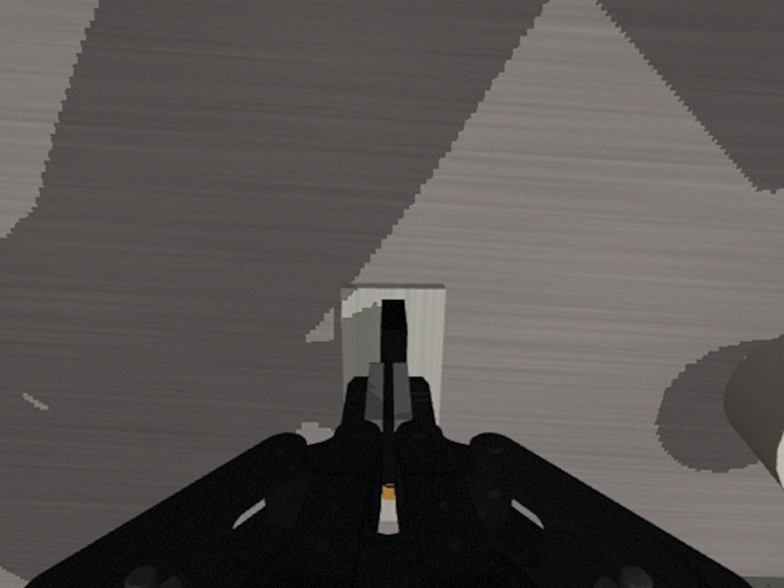

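Run:
```python
from h import *
s=ctrl.state()
f=cam('wrist'); p=s['position']
for n,X in dict(tip=p+[0,0,-8],tcp=p,grasp=p+[0,0,11],finrearTop=(340,-239.5,42),finfrontTop=(370,-238,42),plate_rear=(335,-240,8)).items(): print(n,(proj(f,X)*1.4).round())
print('rear edge z8',at_z(f,(287/1.4,393/1.4),8), 'fin rear top?',at_z(f,(300/1.4,393/1.4),42),'fin z8',at_z(f,(362/1.4,393/1.4),8),at_z(f,(300/1.4,393/1.4),8))
for n in('scene','side'):
    g=cam(n); save(g,n+'1',4,None if 0 else ((120,200,230,330) if n=='scene' else (150,210,300,400)))
```

```text
tip [338. 390.]
tcp [346. 390.]
grasp [358. 390.]
finrearTop [334. 390.]
finfrontTop [404. 389.]
plate_rear [293. 389.]
rear edge z8 [ 332.30901401 -238.52442649    8.        ] fin rear top? [ 326.36588432 -239.29308242   42.        ] fin z8 [ 368.90741586 -236.17514703    8.        ] [ 338.35194735 -238.13652597    8.        ]
```

View pics/side1.png

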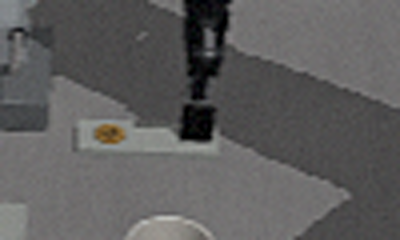

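Run:
```python
from h import *
print(ctrl.tcp_to_tips,[a for a in dir(ctrl) if a[0]!='_'],ctrl.state())
```

```text
8.0 ['Unreachable', 'job_done', 'state', 'tcp_to_tips'] {'clock': 7.575, 'qpos': array([-6.51421793e-01, -3.44150271e-01,  2.15981286e+00, -1.84041456e-05,
        1.32594738e+00, -2.28367133e+00]), 'joint_vel': array([ 2.45580897e-05,  1.92994959e-04, -1.05595819e-03,  7.71892473e-04,
       -1.33445144e-03,  3.18457198e-04]), 'joint_efforts': array([-5.85640824e-03, -3.04022491e+01, -5.92660654e+01, -2.27270762e-04,
        3.96075593e-04,  3.04036621e-05]), 'position': array([ 354.9825713 , -238.59726347,   20.59531407]), 'tool_rot': array([ 9.65215363e-02, -3.14008485e+00,  4.62948143e-06]), 'wrist_force': array([ 0.42468252, -0.61841939,  0.19821677]), 'torque': array([ 0.02445492, -0.01942172, -0.04674101]), 'gripper_force': 0.0, 'width': 0.0022821090805580134}
```

View pics/scene1.png

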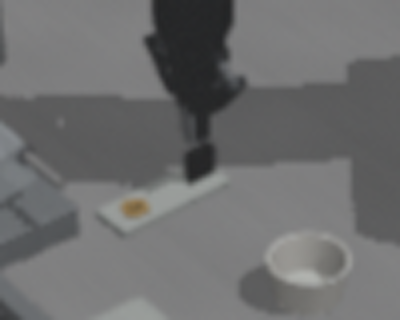

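Both views show the closed fingers standing just above the fin (side crop: fin top at row 103, tips at row 95). So the tips sit about 25–30 mm higher than stated. I'll open, go down 22 mm and grip again.

Emit:
drive_tool:
  rows:
    - {"delta_pos":[0,0,0],"rotation":[0,0,0]}
    - {"delta_pos":[0,0,0],"rotation":[0,0,0]}
    - {"delta_pos":[0,0,0],"rotation":[0,0,0]}
    - {"delta_pos":[0,0,0],"rotation":[0,0,0]}
    - {"delta_pos":[0,0,0],"rotation":[0,0,0]}
  grip: 0

```text
clock: 8.2
position: [355.0, -238.6, 20.6]
tool_rot: [-0.096, 3.14, -0.0]
wrist_force: [0.6, 1.1, 0.2]
width: 0.999
gripper_force: 0.0
```

Emit:
drive_tool:
  rows:
    - {"delta_pos":[0,0,-0.5],"rotation":[0,0,0]}
    - {"delta_pos":[0,0,-0.5],"rotation":[0,0,0]}
    - {"delta_pos":[0,0,-0.6],"rotation":[0,0,0]}
    - {"delta_pos":[0,0,-0.6],"rotation":[0,0,0]}

```text
clock: 8.7
position: [354.9, -238.5, -2.0]
tool_rot: [0.097, -3.14, -0.0]
wrist_force: [-1.0, -0.2, -0.8]
width: 1.003
gripper_force: 0.0
```

Emit:
drive_tool:
  rows:
    - {"delta_pos":[0,0,0],"rotation":[0,0,0]}
    - {"delta_pos":[0,0,0],"rotation":[0,0,0]}
    - {"delta_pos":[0,0,0],"rotation":[0,0,0]}
    - {"delta_pos":[0,0,0],"rotation":[0,0,0]}
    - {"delta_pos":[0,0,0],"rotation":[0,0,0]}
  grip: 1

```text
clock: 9.32
position: [355.2, -238.7, -1.0]
tool_rot: [-0.097, 3.14, -0.001]
wrist_force: [-1.0, 0.2, 4.3]
width: 0.097
gripper_force: 60.1
```

Run:
```python
from h import *
s=ctrl.state(); print(s['width'],s['gripper_force'],s['wrist_force']); go((500,-66,60),182); f=cam('wrist'); g=cam('side')
a=cv2.resize(f['pixels'],(560,420)); b=cv2.resize(g['pixels'][140:220,300:400],(525,420),interpolation=cv2.INTER_CUBIC)
cv2.imwrite('pics/m1.png',cv2.cvtColor(cv2.resize(np.hstack([a,b]),None,fx=.72,fy=.72),cv2.COLOR_RGB2BGR))
```

```text
0.09737817071485715 60.12425780296326 [-0.9833914   0.23519984  4.30591314]
clock 9.32 pos [ 355.2 -238.7   -1. ] yaw -176.5 toolz [ 0. -0. -1.] q [-0.65 -0.32  2.18 -0.    1.28 -2.28]
delta cm [14.48 17.27  6.1 ] turn -1.5
```

View pics/m1.png

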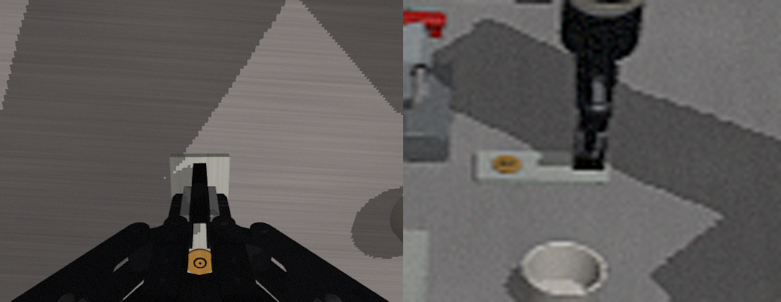

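The grip is good: width 0.097 at 60 N, with the sled still flat. I'll lift and carry it to the front of the bed.

Emit:
drive_tool:
  rows:
    - {"delta_pos":[0,0,1.5],"rotation":[0,0,0]}
    - {"delta_pos":[0,0,2.0],"rotation":[0,0,0]}
    - {"delta_pos":[1.5,1.7,0],"rotation":[0,0,0]}
    - {"delta_pos":[2.5,2.5,0],"rotation":[0,0,-0.5]}
    - {"delta_pos":[2.5,2.5,0],"rotation":[0,0,-0.5]}

```text
clock: 10.05
position: [420.7, -170.9, 34.6]
tool_rot: [-0.068, 3.14, -0.001]
wrist_force: [-0.4, -0.4, -1.3]
width: 0.095
gripper_force: 59.4
```

Emit:
drive_tool:
  rows:
    - {"delta_pos":[2.5,2.5,0],"rotation":[0,0,-0.5]}
    - {"delta_pos":[2.5,2.5,0],"rotation":[0,0,0]}
    - {"delta_pos":[2.5,2.5,0],"rotation":[0,0,0]}
    - {"delta_pos":[1.5,2.5,0],"rotation":[0,0,0]}
    - {"delta_pos":[0,0,0],"rotation":[0,0,0]}

```text
clock: 10.68
position: [510.7, -70.3, 34.2]
tool_rot: [0.059, -3.141, -0.0]
wrist_force: [1.1, -0.5, -1.0]
width: 0.096
gripper_force: 59.4
```

Run:
```python
from h import *
s=ctrl.state(); print(s['width'],s['gripper_force'],s['wrist_force']); go((510,-71.5,32),182); f=sled('round')
g=s['position'][2]+1+10
for k in spot_point('sled_round_mark',f)[:2]: print('mark at held z',at_z(f,k['centre'],g),k)
for k in spot_point('needle1',f): print(k,at_z(f,k['centre'],24))
save(f,'w4',1.4)
```

```text
0.09647584203525392 59.41968619823456 [ 1.10367678 -0.54085335 -0.97000392]
clock 10.68 pos [510.7 -70.3  34.2] yaw -177.9 toolz [-0.  0. -1.] q [-0.19 -0.14  1.97  0.    1.31 -1.79]
delta cm [-0.07 -0.12 -0.22] turn -0.1
round mark [624.  -66.9] grip [527.2 -71.7] dist 97.0 exp 80.0 yaw 2.8
round mark [624.  -66.9] grip [592.    6.4] dist 80.0 exp 80.0 yaw -66.4
mark at held z [589.23939711 -68.18918448  45.17271599] {'centre': [365.1, 277.2], 'confidence': 0.73}
{'centre': [414.5, 384.8], 'confidence': 0.95} [655.89151591  18.27504447  24.        ]
```

View pics/w4.png

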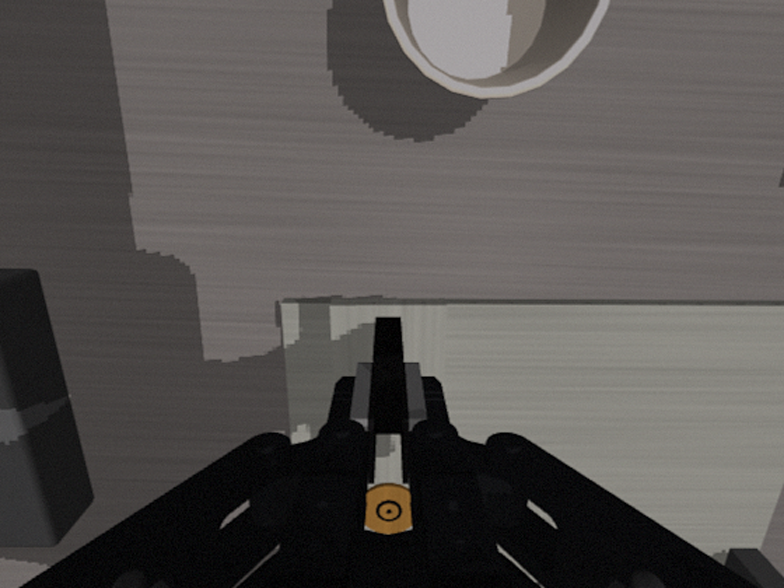

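The tag ring is visible in the hand at (388,511), 78.5 mm ahead of the TCP. I'll lower it to the bed and slide it in.

Emit:
drive_tool:
  rows:
    - {"delta_pos":[0,0.0,-1.5],"rotation":[0,0,0]}
    - {"delta_pos":[0,0,-1.0],"rotation":[0,0,0]}
    - {"delta_pos":[0,0,0],"rotation":[0,0,0]}

```text
clock: 11.3
position: [509.4, -71.6, 7.3]
tool_rot: [0.055, -3.14, -0.001]
wrist_force: [-0.1, -0.4, -1.1]
width: 0.089
gripper_force: 60.5
```

Emit:
drive_tool:
  rows:
    - {"delta_pos":[1.5,0.05,0],"rotation":[0,0,0]}
    - {"delta_pos":[1.5,0.05,0],"rotation":[0,0,0]}
    - {"delta_pos":[1.5,0.05,0],"rotation":[0,0,0]}
    - {"delta_pos":[1.5,0.05,0],"rotation":[0,0,0]}
    - {"delta_pos":[0,0,0],"rotation":[0,0,0]}

```text
clock: 11.92
position: [570.9, -69.5, 8.3]
tool_rot: [0.056, -3.141, -0.0]
wrist_force: [-0.9, 0.5, -2.0]
width: 0.097
gripper_force: 60.5
```

Run:
```python
from h import *
s=ctrl.state(); print(s['width'],s['gripper_force'],s['wrist_force']); go((582,-68.5,7),182); f=cam('wrist')
for k in spot_point('sled_round_mark',f)[:2]: print('mark',at_z(f,k['centre'],s['position'][2]+11),k)
for k in spot_point('needle1',f): print(k,at_z(f,k['centre'],24))
```

```text
0.097308023554291 60.53671717643738 [-0.87808674  0.45138509 -1.95681887]
clock 11.93 pos [570.9 -69.5   8.3] yaw -178.0 toolz [-0.  0. -1.] q [-0.17  0.02  1.86  0.    1.26 -1.77]
delta cm [ 1.11  0.1  -0.13] turn -0.0
mark [651.9852539  -68.25693499  19.33429099] {'centre': [368.2, 275.9], 'confidence': 0.83}
mark [577.45714059 -70.68695457  19.33429099] {'centre': [265.9, 276.0], 'confidence': 0.27}
{'centre': [388.6, 539.5], 'confidence': 0.77} [658.23217229 102.82534122  24.        ]
```

Emit:
drive_tool:
  rows:
    - {"delta_pos":[0.5,0.05,0],"rotation":[0,0,0]}
    - {"delta_pos":[0.5,0.05,0],"rotation":[0,0,0]}
    - {"delta_pos":[0,0,-0.15],"rotation":[0,0,0]}
    - {"delta_pos":[0,0,0],"rotation":[0,0,0]}

```text
clock: 12.58
position: [579.8, -68.5, 6.9]
tool_rot: [0.055, -3.141, -0.0]
wrist_force: [-0.5, 0.8, -1.5]
width: 0.099
gripper_force: 60.5
```

Emit:
drive_tool:
  rows:
    - {"delta_pos":[0,0,0],"rotation":[0,0,0]}
    - {"delta_pos":[0,0,0],"rotation":[0,0,0]}
    - {"delta_pos":[0,0,0],"rotation":[0,0,0]}
  grip: 0.5

```text
clock: 12.95
position: [580.0, -68.6, 7.2]
tool_rot: [-0.055, 3.141, -0.0]
wrist_force: [0.4, -0.8, -0.6]
width: 0.497
gripper_force: 0.0
```

Emit:
drive_tool:
  rows:
    - {"delta_pos":[0,0,2],"rotation":[0,0,0]}
    - {"delta_pos":[0,0,3],"rotation":[0,0,0]}
    - {"delta_pos":[-2,0,5],"rotation":[0,0,0]}
    - {"delta_pos":[-4,0,4],"rotation":[0,0,0]}
    - {"delta_pos":[-3,0,3],"rotation":[0,0,0]}

```text
clock: 13.58
position: [489.0, -68.6, 180.6]
tool_rot: [-0.056, 3.138, -0.001]
wrist_force: [0.9, -0.1, -0.1]
width: 0.498
gripper_force: 0.0
```

Run:
```python
from h import *
s=ctrl.state(); print(s['width'],s['gripper_force'],s['wrist_force']); go((520,150,190),150); f=sled('round')
for k in spot_point('sled_round_mark',f)[:2]: print('mark z18',at_z(f,k['centre'],18),k)
for k in spot_point('needle1',f): print(k,at_z(f,k['centre'],24))
n=proj(f,(660.5,-66.3,24)); print(n)
r,c=map(int,n); r=min(r,350); save(f,'w5',5,(max(r-60,0),r+60,max(c-80,0),c+80))
for k in ('square','bone'): sled(k,f)
```

```text
0.498090995769258 0.0 [ 0.91249225 -0.08794575 -0.07429032]
clock 13.57 pos [489.  -68.6 180.6] yaw -178.0 toolz [ 0.003 -0.001 -1.   ] q [-0.19 -0.28  1.85 -0.    1.57 -1.8 ]
delta cm [ 3.1  21.86  0.94] turn -32.0
round mark [664.5 -67. ] grip [582.3 -70.8] dist 82.3 exp 80.0 yaw 2.7
round mark [664.5 -67. ] grip [ 621.9 -317.3] dist 254.0 exp 80.0 yaw 80.4
round mark [664.5 -67. ] grip [365.8 114.6] dist 349.6 exp 80.0 yaw -31.3
round mark [363.6 121.8] grip [582.3 -70.8] dist 291.4 exp 80.0 yaw 138.6
round mark [363.6 121.8] grip [ 621.9 -317.3] dist 509.5 exp 80.0 yaw 120.5
round mark [363.6 121.8] grip [365.8 114.6] dist 7.5 exp 80.0 yaw 106.7
mark z18 [658.45867712 -67.08531332  18.        ] {'centre': [313.6, 274.3], 'confidence': 0.98}
mark z18 [364.59880359 117.28612544  18.        ] {'centre': [62.7, 475.3], 'confidence': 0.45}
{'centre': [321.2, 274.1], 'confidence': 0.66} [665.20744629 -67.07149845  24.        ]
{'centre': [321.1, 408.6], 'confidence': 0.65} [659.27521792 100.16055636  24.        ]
[318.05688905 274.84062347]
```

View pics/w5.png

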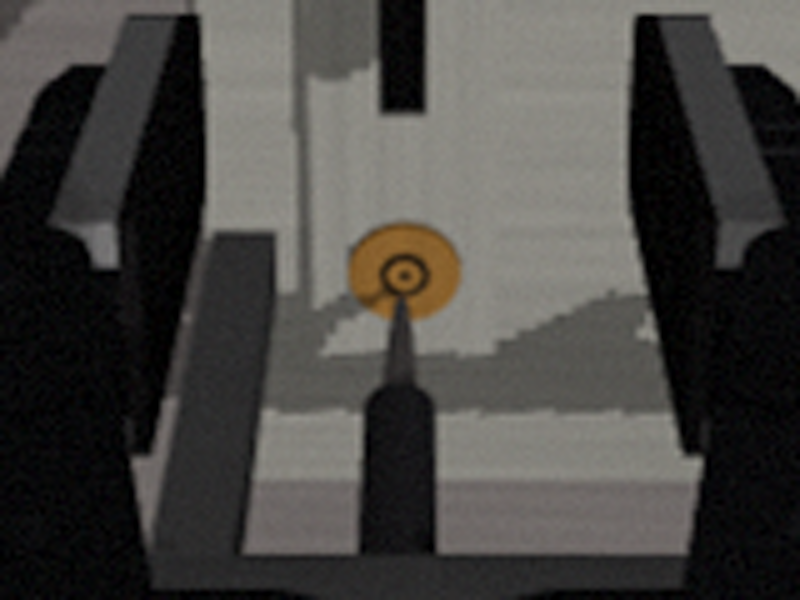

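The round tag's ring (405,275) sits about 1.7 mm short of the needle tip (400,295) once height is allowed for. I'll nudge it later. On to the square sled.

Emit:
drive_tool:
  rows:
    - {"delta_pos":[0,5,0.2],"rotation":[0,0,-3.5]}
    - {"delta_pos":[0,5,0.2],"rotation":[0,0,-3.5]}
    - {"delta_pos":[0,5,0.2],"rotation":[0,0,-3.5]}
    - {"delta_pos":[0,5,0.2],"rotation":[0,0,-3.5]}
    - {"delta_pos":[-0.5,5,0.2],"rotation":[0,0,-3.5]}

```text
clock: 14.65
position: [484.9, 183.2, 186.4]
tool_rot: [-0.426, -3.111, 0.001]
wrist_force: [0.5, 0.3, -0.1]
width: 0.497
gripper_force: 0.0
```

Emit:
drive_tool:
  rows:
    - {"delta_pos":[-0.5,5,0],"rotation":[0,0,-4]}
    - {"delta_pos":[0,4.5,0],"rotation":[0,0,-4]}
    - {"delta_pos":[0,0,0],"rotation":[0,0,0]}

```text
clock: 15.02
position: [479.5, 278.8, 185.9]
tool_rot: [-0.635, -3.075, 0.002]
wrist_force: [0.5, -0.5, 0.2]
width: 0.502
gripper_force: 0.0
```

Run:
```python
from h import *
go((453,287,-1),156.5); f=sled('square'); save(f,'w6',1.4); sled('bone',f)
```

```text
clock 15.03 pos [479.5 278.8 185.9] yaw 156.7 toolz [-0.002 -0.001 -1.   ] q [ 0.48 -0.14  1.72  0.    1.56 -0.68]
delta cm [ -2.65   0.82 -18.69] turn -0.2
square mark [532.2 243.1] grip [449.5 283.7] dist 92.1 exp 90.4 yaw -21.0
bone mark [338.6 330. ] grip [467.4 400.7] dist 147.0 exp 85.4 yaw -156.6
bone mark [552.6 407.3] grip [467.4 400.7] dist 85.4 exp 85.4 yaw -1.0
bone mark [587.3 -96.3] grip [467.4 400.7] dist 511.3 exp 85.4 yaw -81.8
```

View pics/w6.png

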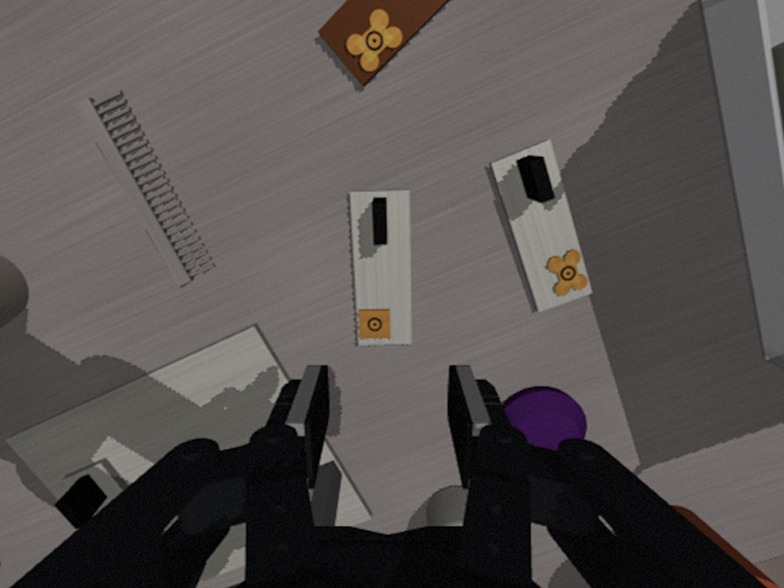

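The square sled sits at the centre, with its fin at (379,220) and ring at (375,324). The aluminium bone sled to its right has fin (537,180) and ring (568,273), and the brown look-alike is at the top. I'll descend on the square sled.

Emit:
drive_tool:
  rows:
    - {"delta_pos":[-1.5,0.25,-3.0],"rotation":[0,0,0.8]}
    - {"delta_pos":[-1.4,0.25,-3.0],"rotation":[0,0,0.8]}
    - {"delta_pos":[0,0,-4.0],"rotation":[0,0,0]}
    - {"delta_pos":[0,0,-4.0],"rotation":[0,0,0]}
    - {"delta_pos":[0,0,-2.7],"rotation":[0,0,0]}

```text
clock: 15.9
position: [450.7, 280.2, 18.4]
tool_rot: [-0.598, -3.083, 0.001]
wrist_force: [-0.3, -0.6, 0.4]
width: 0.501
gripper_force: 0.0
```

Emit:
drive_tool:
  rows:
    - {"delta_pos":[0,0,-2.0],"rotation":[0,0,0]}
    - {"delta_pos":[0,0,0],"rotation":[0,0,0]}

```text
clock: 16.15
position: [450.6, 280.7, -0.9]
tool_rot: [-0.597, -3.083, 0.002]
wrist_force: [1.0, 0.7, 0.3]
width: 0.5
gripper_force: 0.0
```

Emit:
drive_tool:
  rows:
    - {"delta_pos":[0,0,0],"rotation":[0,0,0]}
    - {"delta_pos":[0,0,0],"rotation":[0,0,0]}
    - {"delta_pos":[0,0,0],"rotation":[0,0,0]}
    - {"delta_pos":[0,0,0],"rotation":[0,0,0]}
    - {"delta_pos":[0,0,0],"rotation":[0,0,0]}
  grip: 1

```text
clock: 16.77
position: [451.8, 281.9, 1.6]
tool_rot: [0.596, 3.083, 0.002]
wrist_force: [-0.1, -1.3, 6.1]
width: 0.097
gripper_force: 60.6
```

Run:
```python
from h import *
s=ctrl.state();go((505,26,34),182); f=cam('wrist')
for k in spot_point('sled_square_mark',f)[:2]: print('mark',at_z(f,k['centre'],10),k)
```

```text
clock 16.77 pos [451.8 281.9   1.6] yaw 158.1 toolz [ 0.002  0.001 -1.   ] q [ 0.51 -0.07  1.96 -0.    1.25 -0.68]
delta cm [  5.32 -25.59   3.24] turn 23.9
mark [531.98445073 243.46618736  10.        ] {'centre': [373.7, 269.5], 'confidence': 0.65}
```

Emit:
drive_tool:
  rows:
    - {"delta_pos":[0,0,1.5],"rotation":[0,0,0]}
    - {"delta_pos":[0,0,2.0],"rotation":[0,0,0]}
    - {"delta_pos":[0.5,-2.0,0],"rotation":[0,0,4]}
    - {"delta_pos":[0.8,-4,0],"rotation":[0,0,4]}
    - {"delta_pos":[0.8,-4,0],"rotation":[0,0,4]}

```text
clock: 17.5
position: [472.4, 180.6, 36.7]
tool_rot: [0.265, 3.129, 0.001]
wrist_force: [0.2, -0.0, -1.2]
width: 0.095
gripper_force: 59.5
```

Emit:
drive_tool:
  rows:
    - {"delta_pos":[0.8,-4,0],"rotation":[0,0,4]}
    - {"delta_pos":[0.8,-4,0],"rotation":[0,0,4]}
    - {"delta_pos":[0.8,-4,0],"rotation":[0,0,3.9]}
    - {"delta_pos":[0.8,-4,0],"rotation":[0,0,0]}
    - {"delta_pos":[0,0,0],"rotation":[0,0,0]}

```text
clock: 18.12
position: [504.6, 19.4, 36.6]
tool_rot: [-0.051, 3.14, -0.001]
wrist_force: [0.2, 1.2, -1.2]
width: 0.094
gripper_force: 59.5
```

```bash
cat >> h.py <<'E'
def held(n,zs):
    s=ctrl.state(); f=cam('wrist'); print('w',round(s['width'],3),s['gripper_force'],s['wrist_force'].round(1)); go((0,0,0),182)
    for k in spot_point(f'sled_{n}_mark',f)[:3]:
        m=at_z(f,k['centre'],s['position'][2]+zs); d=m-s['position']; a=np.radians(yawx(s)+180); R=np.array([[np.cos(a),np.sin(a)],[-np.sin(a),np.cos(a)]])
        print('mark',m.round(1),'in tool',(R@d[:2]).round(1),k)
    return f
E
python3 - <<'E'
from h import *
f=held('square',10.5)
f2=cam('side'); a=cv2.resize(f['pixels'],(560,420)); print(spot_point('sled_square_mark',f2)[:1])
E
```

```text
w 0.094 59.53185975551605 [ 0.2  1.2 -1.2]
clock 18.18 pos [504.4  20.6  36.4] yaw -178.1 toolz [ 0.001  0.    -1.   ] q [-0.01 -0.17  1.99  0.    1.32 -1.61]
delta cm [-50.44  -2.06  -3.64] turn 0.1
mark [593.1  15.2  47.1] in tool [88.3 -7. ] {'centre': [376.0, 267.8], 'confidence': 0.87}
[{'centre': [211.7, 275.6], 'confidence': 0.73}]
```

Emit:
drive_tool:
  rows:
    - {"delta_pos":[0,0.0,-1.5],"rotation":[0,0,0]}
    - {"delta_pos":[0,0,-1.15],"rotation":[0,0,0]}
    - {"delta_pos":[0,0,0],"rotation":[0,0,0]}

```text
clock: 18.7
position: [503.9, 21.9, 7.8]
tool_rot: [0.057, -3.141, -0.0]
wrist_force: [1.1, 0.5, -0.6]
width: 0.092
gripper_force: 64.3
```

Emit:
drive_tool:
  rows:
    - {"delta_pos":[1.5,0.05,0],"rotation":[0,0,0]}
    - {"delta_pos":[1.5,0.05,0],"rotation":[0,0,0]}
    - {"delta_pos":[1.5,0.05,0],"rotation":[0,0,0]}
    - {"delta_pos":[0.9,0.05,0],"rotation":[0,0,0]}
    - {"delta_pos":[0,0,0],"rotation":[0,0,0]}

```text
clock: 19.32
position: [558.4, 23.4, 8.3]
tool_rot: [0.055, -3.141, -0.0]
wrist_force: [0.5, -1.0, -1.5]
width: 0.092
gripper_force: 64.1
```

Run:
```python
from h import *
f=held('square',10)
```

```text
w 0.092 64.11659359931946 [ 0.5 -1.  -1.5]
clock 19.38 pos [558.   23.4   8.3] yaw -178.0 toolz [-0.001 -0.    -1.   ] q [-0.   -0.02  1.9  -0.    1.26 -1.61]
delta cm [-55.8   -2.34  -0.83] turn -0.0
mark [646.7  18.3  18.3] in tool [88.  -8.2] {'centre': [375.3, 266.0], 'confidence': 0.83}
```

Emit:
drive_tool:
  rows:
    - {"delta_pos":[0.5,0,0],"rotation":[0,0,0]}
    - {"delta_pos":[0.57,0,0],"rotation":[0,0,0]}
    - {"delta_pos":[0,0,-0.1],"rotation":[0,0,0]}
    - {"delta_pos":[0,0,0],"rotation":[0,0,0]}

```text
clock: 19.92
position: [568.8, 23.4, 7.6]
tool_rot: [-0.055, 3.141, -0.0]
wrist_force: [0.4, -0.9, -0.7]
width: 0.093
gripper_force: 64.2
```

Emit:
drive_tool:
  rows:
    - {"delta_pos":[0,0,0],"rotation":[0,0,0]}
    - {"delta_pos":[0,0,0],"rotation":[0,0,0]}
    - {"delta_pos":[0,0,0],"rotation":[0,0,0]}
  grip: 0.5

```text
clock: 20.3
position: [568.7, 23.4, 7.6]
tool_rot: [-0.055, 3.141, 0.0]
wrist_force: [0.5, 0.0, 0.2]
width: 0.5
gripper_force: 0.0
```

Emit:
drive_tool:
  rows:
    - {"delta_pos":[0,0,2],"rotation":[0,0,0]}
    - {"delta_pos":[0,0,3],"rotation":[0,0,0]}
    - {"delta_pos":[-2,0,5],"rotation":[0,0,0]}
    - {"delta_pos":[-4,0,4],"rotation":[0,0,0]}
    - {"delta_pos":[-2,0,3],"rotation":[0,0,0]}

```text
clock: 20.92
position: [487.6, 23.4, 181.1]
tool_rot: [-0.055, 3.138, -0.0]
wrist_force: [0.9, -0.6, 0.8]
width: 0.498
gripper_force: 0.0
```

Run:
```python
from h import *
go((490,401,185),180); f=cam('wrist'); 
for n in ('square','round'):
  for k in spot_point(f'sled_{n}_mark',f)[:1]: print(n,at_z(f,k['centre'],18),k)
for n in ((660.5,-66.3,24),(657.2,18.6,24)): print('needle proj',proj(f,n))
save(f,'w7',4,(250,370,150,330))
```

```text
clock 20.93 pos [487.6  23.4 181.1] yaw -178.0 toolz [ 0.003  0.    -1.   ] q [-0.   -0.3   1.86  0.    1.58 -1.61]
delta cm [ 0.24 37.76  0.39] turn -2.0
square [653.05235922  20.1177715   18.        ] {'centre': [310.5, 270.5], 'confidence': 0.82}
round [657.07333418 -67.21416426  18.        ] {'centre': [311.2, 200.8], 'confidence': 0.61}
needle proj [316.57150275 200.56431241]
needle proj [316.29922049 269.09098232]
```

View pics/w7.png

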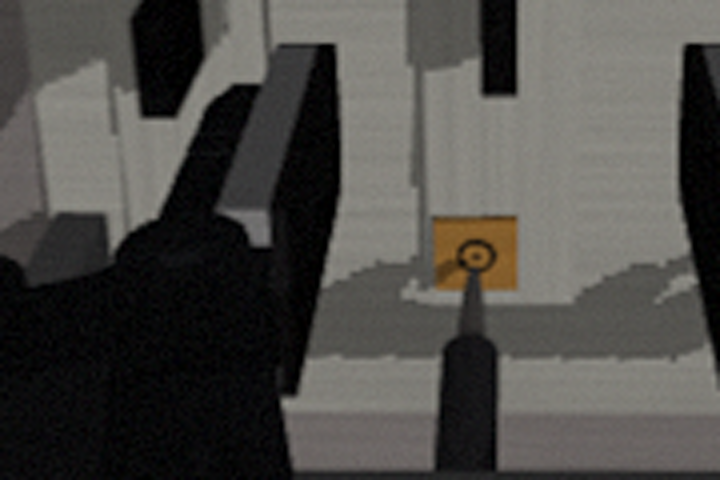

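Run:
```python
from h import *
f=cam('wrist'); s=ctrl.state(); print(s['position'])
a=proj(f,(657.2,18.6,24)); b=proj(f,(657.2,18.6,18)); c=proj(f,(659.2,18.6,18)); print(a-b,c-b)
n=cam('wrist')
save(f,'w8',10,(285,340,235,310))
```

```text
[488.89137636  23.4003583  179.12337918]
[ 3.04669856 -0.11139273] [ 1.33636951 -0.04180577]
```

View pics/w8.png

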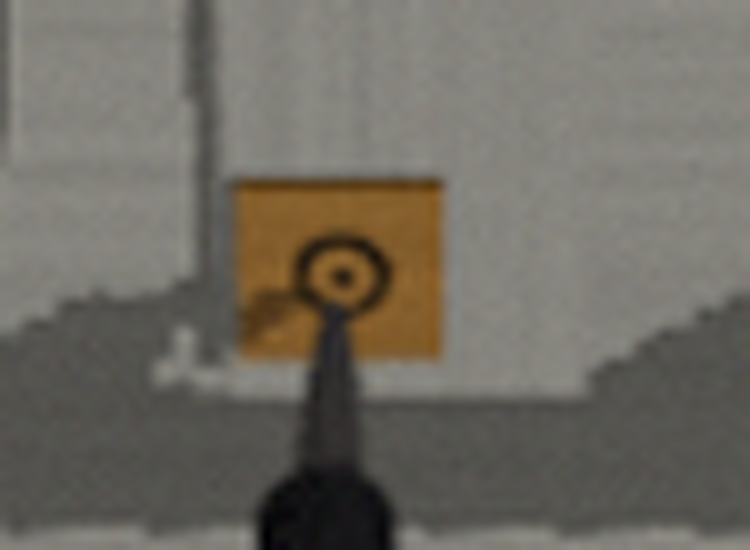

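Dot (342,276) and tip (335,308) differ by 3.2 rows, and 3.05 is expected when they line up. So the square tag is within 1 mm. My picture views are used up, so from here I work by numbers. Before reaching for the bone sled I'll check clearance to the crate wall.

Run:
```python
from h import *
f=cam('wrist'); T=np.eye(4); a=np.radians(156.7)
T[:3,:3]=np.array([[np.cos(a),np.sin(a),0],[np.sin(a),-np.cos(a),0],[0,0,-1]]); T[:3,3]=(479.5,278.8,185.9)
M=np.linalg.inv(T@np.array(f['hand_eye'])); f['R']=M[:3,:3]; f['t']=M[:3,3]
for z in (0,60,100): print(z,[at_z(f,(r/1.4,c/1.4),z).round() for r,c in((0,702),(358,765))])
print('chk bone', at_z(f,(273/1.4,568/1.4),10))
go((490,395,185),179)
```

```text
0 [array([404., 549.,   0.]), array([705., 549.,   0.])]
60 [array([404., 509.,  60.]), array([655., 509.,  60.])]
100 [array([404., 483., 100.]), array([621., 482., 100.])]
chk bone [553.90804785 405.79031088  10.        ]
clock 21.23 pos [488.7  23.4 177.2] yaw -178.0 toolz [-0.001 -0.    -1.   ] q [-0.   -0.29  1.86 -0.    1.57 -1.61]
delta cm [ 0.13 37.16  0.78] turn -3.0
```

Emit:
drive_tool:
  rows:
    - {"delta_pos":[0,4.6,0.2],"rotation":[0,0,-0.4]}
    - {"delta_pos":[0,4.6,0.2],"rotation":[0,0,-0.4]}
    - {"delta_pos":[0,4.6,0.2],"rotation":[0,0,-0.4]}
    - {"delta_pos":[0,4.6,0.2],"rotation":[0,0,-0.4]}
    - {"delta_pos":[0,4.6,0.2],"rotation":[0,0,-0.4]}

```text
clock: 21.85
position: [488.5, 255.0, 186.4]
tool_rot: [0.0, -3.14, 0.001]
wrist_force: [0.8, -0.5, 0.2]
width: 0.498
gripper_force: 0.0
```

Emit:
drive_tool:
  rows:
    - {"delta_pos":[0,4.6,0],"rotation":[0,0,-0.4]}
    - {"delta_pos":[0,4.6,0],"rotation":[0,0,-0.4]}
    - {"delta_pos":[0,4.6,0],"rotation":[0,0,0]}
    - {"delta_pos":[0,0,0],"rotation":[0,0,0]}
    - {"delta_pos":[0,0,0],"rotation":[0,0,0]}

```text
clock: 22.48
position: [488.6, 391.2, 186.3]
tool_rot: [-0.021, -3.14, 0.002]
wrist_force: [-0.2, -0.2, 0.1]
width: 0.501
gripper_force: 0.0
```

Run:
```python
from h import *
go((467,400,-1),179); f=sled('bone')
# colour under mark surroundings + plate edges
for k in spot_point('sled_bone_mark',f)[:2]:
    r,c=map(int,k['centre']); print(k, f['pixels'][max(r-30,0),c], f['pixels'][r,c-12 if c>12 else 0])
g=cv2.cvtColor(f['pixels'],cv2.COLOR_RGB2GRAY)
m=(g>125).astype(np.uint8); n,l,st,ce=cv2.connectedComponentsWithStats(m)
for i in range(1,n):
    if st[i,4]>1500:
        ys,xs=np.where(l==i); print(st[i],cv2.minAreaRect(np.c_[xs,ys].astype(np.float32)))
```

```text
clock 22.48 pos [488.6 391.2 186.3] yaw 179.2 toolz [-0.002 -0.001 -1.   ] q [ 0.63  0.02  1.57 -0.    1.56 -0.92]
delta cm [ -2.16   0.88 -18.73] turn -0.2
bone mark [336.5 327.5] grip [442.4 409.9] dist 134.2 exp 85.4 yaw -147.5
bone mark [524.2 409. ] grip [442.4 409.9] dist 81.8 exp 85.4 yaw -6.0
{'centre': [27.8, 210.4], 'confidence': 0.71} [73 39 23] [155 110  52]
{'centre': [209.5, 293.7], 'confidence': 0.66} [151 151 145] [154 150 143]
[  462    89    98   285 12637] ((510.8267517089844, 230.22055053710938), (86.6825180053711, 286.7514953613281), 2.759107828140259)
[ 414   93   57  227 3616] ((439.3783874511719, 204.22970581054688), (24.824243545532227, 229.1721649169922), 9.462323188781738)
[ 270  116   45  115 2831] ((291.96746826171875, 172.961181640625), (43.184200286865234, 114.17991638183594), 0.6295986175537109)
```

The bone sled has been knocked about 25 mm toward the robot. I'll refine its pose from the plate's edges.

Run:
```python
from h import *
f=cam('wrist'); go((442,409,-1),178)
print([ (k['centre'],k['confidence'],at_z(f,k['centre'],25)[:2]) for k in spot_point('sled_bone_grip',f)],[ (k['centre'],k['confidence'],at_z(f,k['centre'],10)[:2]) for k in spot_point('sled_bone_mark',f)])
im=f['pixels'].astype(int); g=im.sum(2)//3
for r in range(112,236,8): print(r,''.join('%4d'%v for v in g[r,262:326:2]))
# corners at z=8 of plate mask
m=((g>125)).astype(np.uint8); n,l,st,ce=cv2.connectedComponentsWithStats(m)
i=l[220,300] or l[215,285]; print(i)
for c in (ce,): pass
ys,xs=np.where((l>0)&np.isin(l,[j for j in range(1,n) if 265<=st[j,0]<=275 and st[j,4]>1500]))
L=[];Rr=[]
for r in range(125,225,4):
    x=xs[ys==r]
    if len(x): L.append(at_z(f,(r,x.min()-.5),8)[:2]); Rr.append(at_z(f,(r,x.max()+.5),8)[:2])
for E in (L,Rr):
    E=np.array(E); p=np.polyfit(E[:,0],E[:,1],1); print('edge yaw',np.degrees(np.arctan(p[0])),'y at x=442',np.polyval(p,442),'at 524',np.polyval(p,524),np.abs(E[:,1]-np.polyval(p,E[:,0])).max())
print('x range',at_z(f,(ys.min(),290),8)[:2],at_z(f,(ys.max(),295),8)[:2])
```

```text
clock 22.73 pos [488.9 390.7 187.7] yaw 179.2 toolz [ 0.  0. -1.] q [ 0.63  0.01  1.57 -0.    1.56 -0.92]
delta cm [ -4.69   1.83 -18.87] turn -1.2
[([134.4, 296.9], 0.96, array([438.41501896, 411.13953025])), ([172.5, 293.7], 0.3, array([478.30456439, 407.88084173]))] [([29.4, 213.1], 0.7, array([338.27140036, 329.72295049]))]
112  109 111 113 112 111 111 111 110 111 111 111 110 114 111 112 109 111 114 112 112 113 110 115 110 112 114 115 113 113 115 113 109
120  110 111  92  69  68 150 157 158 152 158 156 155 160 127  98  94 126 145 137 159 156 162 158 159 158 160 139 112 111 113 110 109
128  113 112  98  74  67 161 129  99  98 103  97  99 103  45  11  11  16  14   7 145 161 156 157 159 160 161 134 115 118 116 116 116
136  114 116 116  71  71 100 101 101  96  97  99 102 104  36  17  15  12  10   4 164 159 157 153 157 158 159 122 115 115 117 113 116
144  112 113 115  67  74 101  98  99  94 102 101 103 101  25  14  20  11  11  20 160 159 155 156 154 160 159 113 120 121 115 122 117
152  114 119 115  73  85  98  97 100  96  96 101  98  96  70  15   4   5   5  58 160 159 151 154 153 161 
[... 928 characters left out ...]
81  78  76  78  76  79  74  78
216  112 115 115  70 118 154 148 146 147 155 152  92  89 103 110 114 114 111 117 112 108 100  97  85  74  71  74  74  73  74  75  76
224  116 115 117  71 117 153 146 148 147 151 148 147 152 155 143 151 144 149 149 147 138 147 131  93  75  75  78  74  74  71  77  74
232  116 123 116 117 119 116 118 116 118 119 114 117 117 117 118 116 114 113 117 116  97  73  74  74  73  73  72  74  74  75  75  73
0
edge yaw -15.045251066985196 y at x=442 401.730443455008 at 524 379.68918330004317 20.257531198067852
edge yaw -16.957795875253364 y at x=442 432.86623971150567 at 524 407.8623560327417 11.239369245886849
x range [419.73782243 404.72537501] [550.58897863 410.36311289]
```

Run:
```python
from h import *
f=cam('wrist')
P=[at_z(f,rc,8)[:2] for rc in((120,271),(224,270.8),(120,315),(224,309))]; print(np.round(P,1))
for a,b in((0,1),(2,3)): d=P[b]-P[a]; print(np.degrees(np.arctan2(d[1],d[0])))
# fin top (rear/front rows) z=42 : rows ~?; fin cols 287-298 at row 128, 287.5-298 at 148
g=f['pixels'].astype(int).sum(2)//3; ys,xs=np.where(g[112:165,280:305]<50); ys+=112;xs+=280; print(ys.min(),ys.max(),xs.min(),xs.max())
for r in range(ys.min(),ys.max()+1,4): print(r,xs[ys==r].min(),xs[ys==r].max())
print('fin top front',at_z(f,(ys.max(),292),42),'rear bottom',at_z(f,(ys.min(),292),8))
print('mark',at_z(f,(208,295),10), [at_z(f,(209,293.5),10)])
```

```text
[[424.5 384.7]
 [543.8 381.9]
 [425.3 431.8]
 [544.5 427.4]]
-1.3444291232855277
-2.1132739905474605
121 152 288 298
121 289 297
125 288 298
129 288 298
133 288 298
137 288 298
141 288 297
145 288 297
149 288 297
fin top front [453.86978896 405.65054156  42.        ] rear bottom [425.90891115 407.18842319   8.        ]
mark [523.4896826  410.56442295  10.        ] [array([524.69011253, 408.82081263,  10.        ])]
```

The plate is at centre (485,406) with yaw −1.8° and measures 130 x 47 mm, which fits. I'll grip at (440,408).

Emit:
drive_tool:
  rows:
    - {"delta_pos":[-2.5,0.9,-3.0],"rotation":[0,0,-0.5]}
    - {"delta_pos":[-2.4,0.8,-3.0],"rotation":[0,0,-0.5]}
    - {"delta_pos":[0,0,-4.0],"rotation":[0,0,0]}
    - {"delta_pos":[0,0,-4.0],"rotation":[0,0,0]}
    - {"delta_pos":[0,0,-2.7],"rotation":[0,0,0]}

```text
clock: 23.5
position: [439.2, 407.9, 18.8]
tool_rot: [-0.049, -3.14, 0.001]
wrist_force: [-0.6, 0.4, -0.7]
width: 0.499
gripper_force: 0.0
```

Emit:
drive_tool:
  rows:
    - {"delta_pos":[0,0,-2.0],"rotation":[0,0,0]}
    - {"delta_pos":[0,0,0],"rotation":[0,0,0]}

```text
clock: 23.75
position: [439.3, 407.9, -0.5]
tool_rot: [-0.049, -3.14, 0.002]
wrist_force: [-0.1, 0.3, 0.3]
width: 0.501
gripper_force: 0.0
```

Emit:
drive_tool:
  rows:
    - {"delta_pos":[0,0,0],"rotation":[0,0,0]}
    - {"delta_pos":[0,0,0],"rotation":[0,0,0]}
    - {"delta_pos":[0,0,0],"rotation":[0,0,0]}
    - {"delta_pos":[0,0,0],"rotation":[0,0,0]}
    - {"delta_pos":[0,0,0],"rotation":[0,0,0]}
  grip: 1

```text
clock: 24.38
position: [440.3, 408.9, 2.0]
tool_rot: [0.049, 3.14, 0.002]
wrist_force: [-1.0, -1.7, 6.1]
width: 0.094
gripper_force: 60.2
```

Run:
```python
from h import *
held('bone',11); go((480,96,34),182)
```

```text
w 0.094 60.24051904678345 [-1.  -1.7  6.1]
clock 24.43 pos [440.3 408.8   2. ] yaw 178.2 toolz [ 0.001  0.001 -1.   ] q [ 0.71  0.08  1.81 -0.    1.25 -0.83]
delta cm [-44.03 -40.88  -0.2 ] turn 3.8
mark [520.9 412.   13. ] in tool [80.5  5.7] {'centre': [367.2, 287.2], 'confidence': 0.68}
mark [338.4 332.   13. ] in tool [-99.5 -80. ] {'centre': [63.8, 107.1], 'confidence': 0.68}
clock 24.48 pos [440.3 408.8   2. ] yaw 178.2 toolz [ 0.002  0.001 -1.   ] q [ 0.71  0.08  1.81 -0.    1.25 -0.83]
delta cm [  3.97 -31.28   3.2 ] turn 3.8
```

Emit:
drive_tool:
  rows:
    - {"delta_pos":[0,0,1.5],"rotation":[0,0,0]}
    - {"delta_pos":[0,0,2.0],"rotation":[0,0,0]}
    - {"delta_pos":[0.7,-3.0,0],"rotation":[0,0,0.5]}
    - {"delta_pos":[0.7,-4,0],"rotation":[0,0,0.5]}
    - {"delta_pos":[0.7,-4,0],"rotation":[0,0,0.5]}

```text
clock: 25.1
position: [461.0, 297.5, 37.1]
tool_rot: [0.006, 3.14, 0.001]
wrist_force: [-0.0, 0.0, -0.8]
width: 0.09
gripper_force: 59.2
```

Emit:
drive_tool:
  rows:
    - {"delta_pos":[0.7,-4,0],"rotation":[0,0,0.5]}
    - {"delta_pos":[0.7,-4,0],"rotation":[0,0,0.5]}
    - {"delta_pos":[0.7,-4,0],"rotation":[0,0,0.5]}
    - {"delta_pos":[0.7,-4,0],"rotation":[0,0,0.5]}
    - {"delta_pos":[0.7,-4,0],"rotation":[0,0,0.4]}

```text
clock: 25.72
position: [496.2, 97.2, 37.2]
tool_rot: [-0.059, 3.139, 0.0]
wrist_force: [-0.3, 0.1, -1.8]
width: 0.094
gripper_force: 59.2
```

Emit:
drive_tool:
  rows:
    - {"delta_pos":[0,-0.7,0],"rotation":[0,0,0]}
    - {"delta_pos":[0,0,0],"rotation":[0,0,0]}

```text
clock: 25.98
position: [495.9, 91.4, 36.5]
tool_rot: [-0.057, 3.14, 0.0]
wrist_force: [-0.3, -0.3, -1.8]
width: 0.094
gripper_force: 59.2
```

Run:
```python
from h import *
f=held('bone',10.5)
for r in spot_point('sled_bone_grip',f)[:1]: print(r)
# ring dark pixels near mark: refine
im=f['pixels'].astype(int)
hsv=cv2.cvtColor(f['pixels'],cv2.COLOR_RGB2HSV); m=((hsv[...,0]>10)&(hsv[...,0]<26)&(hsv[...,1]>120)).astype(np.uint8); m[:250]=0
ys,xs=np.where(m); print('brass',len(ys),ys.min(),ys.max(),xs.min(),xs.max())
g=im.sum(2)//3
for r in range(ys.min(),ys.max()+1,2): print(r,''.join('%4d'%v for v in g[r,264:304]))
```

```text
w 0.094 59.17012631893158 [-0.3 -0.3 -1.8]
clock 26.02 pos [495.8  91.9  36.3] yaw -177.9 toolz [ 0.001  0.    -1.   ] q [ 0.13 -0.17  1.99  0.    1.32 -1.48]
delta cm [-49.58  -9.19  -3.63] turn -0.1
mark [578.  100.3  47. ] in tool [82.3  5.9] {'centre': [368.9, 287.5], 'confidence': 0.88}
{'centre': [264.6, 276.1], 'confidence': 0.68}
brass 1139 250 419 9 539
250   92  90  74  34   1   0   3  11   7   8   7   0   3   3  10   6   1   5   4   0   2   0   0  37 107 137 137 136 136 132 135 140 143 140 132 135 130 132 133 135
252   93  93  68  21   0   2   1   4   5   0   9   0   9   4   7   8   0   7   2   6   3   0   2  31 107 135 135 134 134 138 133 140 136 138 138 133 134 133 136 137
254   90  91  66  21   7   0   3   7   0   0   6   2   7   2   0   8   1   6   1   7   8   4   3  10 100 138 139 139 135 137 134 139 141 136 139 138 132 133 135 137
256   91  95  64  20   9  10   8  11  14  10   8   7   0  10   8   7  12  15  15   5  12  11   9   0 100 141 138 135 137 137 137 140 138 138 135 133 135 132 135 137
258   80  80  56  25   9   8   6   7   5   6  13  10  10  11   5  14  16   
[... 12589 characters left out ...]
   9   7   3   8   3  12   6   7   6   8
412    3  14   9   3  11   4   7   9   4   6   3   8   6  11   6   6   6  13   4   8   6  12   4   7  10   7   6   5   9  10   6   5  10  13   6  12   5   8   3   0
414    7   3   8   3   4  10  10  11   3  12  11   8   4   9  13  10   1   8  10   9  10   7   8  11  10  15   3   9   6   7   4   7   3  12   0   0   6   7   7   6
416    6   9  11   7  10   6   3   2  13   3   4   2   5   2   7   4   7   6   8   5   2  12   6   2   1   6   3  11   5   7   0   7  14   7   7  11  11   9  10   9
418   10  14   5   4   5   7   3   7   6  11   6   9   7   7  11   4   3   4   9  12  12  12   4   5   5   4   8   6   2   5  10  17   8  12   2   4   9  11   4  10
```

The ring's dot is at (288.5,369.5), which puts the mark at about (82.8,6.9) in the tool frame. I'll lower and slide in.

Emit:
drive_tool:
  rows:
    - {"delta_pos":[0,0.1,-1.5],"rotation":[0,0,0]}
    - {"delta_pos":[0,0.1,-1.2],"rotation":[0,0,0]}
    - {"delta_pos":[0,0,0],"rotation":[0,0,0]}

```text
clock: 26.5
position: [495.8, 93.8, 7.8]
tool_rot: [-0.059, 3.141, -0.0]
wrist_force: [0.6, -0.0, 0.7]
width: 0.093
gripper_force: 64.7
```

Emit:
drive_tool:
  rows:
    - {"delta_pos":[1.5,0,0],"rotation":[0,0,0]}
    - {"delta_pos":[1.5,0,0],"rotation":[0,0,0]}
    - {"delta_pos":[1.5,0,0],"rotation":[0,0,0]}
    - {"delta_pos":[1.5,0,0],"rotation":[0,0,0]}
    - {"delta_pos":[0.5,0,0],"rotation":[0,0,0]}

```text
clock: 27.12
position: [561.6, 93.3, 8.3]
tool_rot: [0.058, -3.141, 0.0]
wrist_force: [-1.0, -1.4, 1.1]
width: 0.098
gripper_force: 64.7
```

Emit:
drive_tool:
  rows:
    - {"delta_pos":[0,0,0],"rotation":[0,0,0]}
    - {"delta_pos":[0,0,0],"rotation":[0,0,0]}

```text
clock: 27.38
position: [560.4, 93.4, 8.6]
tool_rot: [0.058, -3.141, 0.0]
wrist_force: [0.5, 0.2, -0.9]
width: 0.096
gripper_force: 64.6
```

```bash
cat >> h.py <<'E'
def dot(f,rc,w=5):
    g=f['pixels'].astype(int).sum(2)//3; r,c=int(rc[0]),int(rc[1]); return g[r-w:r+w+1,c-w:c+w+1]
E
python3 - <<'E'
from h import *
f=held('bone',10); k=spot_point('sled_bone_mark',f)
print(dot(f,k[0]['centre']))
E
```

```text
w 0.096 64.5684027671814 [ 0.5  0.2 -0.9]
clock 27.43 pos [560.4  93.4   8.6] yaw -177.9 toolz [-0. -0. -1.] q [ 0.12  0.01  1.88 -0.    1.26 -1.49]
delta cm [-56.04  -9.34  -0.86] turn -0.1
mark [642.7 102.9  18.6] in tool [82.6  6.4] {'centre': [368.7, 288.3], 'confidence': 0.8}
[[89 89 86 81 83 81 76 75 80 59 24]
 [84 77 55 33 22  7  0  7 15 12 11]
 [55 15  0  2 10 19 22 17 15  9  1]
 [ 5  6 25 46 57 60 65 59 52 37  8]
 [ 9 43 66 92 97 94 97 90 89 79 41]
 [45 79 93 95 95 92 92 91 92 94 56]
 [72 94 93 95 96 89 84 86 88 92 55]
 [89 92 91 95 87 59 42 69 87 92 59]
 [97 94 93 94 62  4  0 20 68 90 61]
 [85 88 87 96 69 21 14 34 76 94 63]
 [71 94 94 94 89 64 55 79 87 91 68]]
```

Run:
```python
from h import *
f=cam('wrist')
for z in (18,19): print(at_z(f,(371.4,288.9),z))
k=spot_point('sled_bone_mark',f)[0]['centre']; print(k,dot(f,(371,289),3))
print([(q['centre'],at_z(f,q['centre'],24)) for q in spot_point('needle0',f)])
```

```text
[645.68316614 103.47294299  18.        ]
[644.66401482 103.38832585  19.        ]
[370.5, 289.9] [[94 94 93 93 92 89 92]
 [95 92 84 80 83 87 89]
 [99 77 44 30 60 82 90]
 [98 65  0  0 27 70 91]
 [99 72 37 25 46 76 90]
 [93 96 83 70 78 92 91]
 [94 94 94 93 92 85 92]]
[([390.5, 22.4], array([661.60550045, -69.6177851 ,  24.        ]))]
```

Emit:
drive_tool:
  rows:
    - {"delta_pos":[0.5,0,0],"rotation":[0,0,0]}
    - {"delta_pos":[0.45,0,0],"rotation":[0,0,0]}
    - {"delta_pos":[0,0,-0.1],"rotation":[0,0,0]}
    - {"delta_pos":[0,0,0],"rotation":[0,0,0]}

```text
clock: 28.18
position: [570.6, 93.4, 7.8]
tool_rot: [-0.058, 3.14, 0.0]
wrist_force: [1.7, -0.1, 1.8]
width: 0.091
gripper_force: 64.9
```

Emit:
drive_tool:
  rows:
    - {"delta_pos":[0,0,0],"rotation":[0,0,0]}
    - {"delta_pos":[0,0,0],"rotation":[0,0,0]}
    - {"delta_pos":[0,0,0],"rotation":[0,0,0]}
  grip: 0.5

```text
clock: 28.55
position: [570.1, 93.4, 7.5]
tool_rot: [0.058, -3.141, 0.0]
wrist_force: [0.0, -0.9, -0.7]
width: 0.5
gripper_force: 0.0
```

Emit:
drive_tool:
  rows:
    - {"delta_pos":[0,0,2],"rotation":[0,0,0]}
    - {"delta_pos":[0,0,3],"rotation":[0,0,0]}
    - {"delta_pos":[-2,0,5],"rotation":[0,0,0]}
    - {"delta_pos":[-4,0,4],"rotation":[0,0,0]}
    - {"delta_pos":[-2,0,3],"rotation":[0,0,0]}

```text
clock: 29.18
position: [489.0, 93.5, 181.1]
tool_rot: [-0.058, 3.138, 0.001]
wrist_force: [-0.1, -0.1, -0.1]
width: 0.502
gripper_force: 0.0
```

Emit:
drive_tool:
  rows:
    - {"delta_pos":[0,0,0],"rotation":[0,0,0]}
    - {"delta_pos":[0,0,0],"rotation":[0,0,0]}
    - {"delta_pos":[0,0,0],"rotation":[0,0,0]}

```text
clock: 29.55
position: [490.2, 93.3, 176.8]
tool_rot: [0.058, -3.14, 0.0]
wrist_force: [0.7, 0.0, -0.5]
width: 0.502
gripper_force: 0.0
```

Run:
```python
from h import *
s=ctrl.state(); go((0,0,0),182); f=cam('wrist')
print(proj(f,(654,103.5,24)),proj(f,(654,103.5,18)))
k=spot_point('sled_bone_mark',f)[0]; print(k,at_z(f,k['centre'],18))
r0,c0=[int(v) for v in k['centre']]; g=f['pixels'].astype(int).sum(2)//3
print('origin',r0-7,c0-10)
for r in range(r0-7,r0+16): print(r,''.join('%4d'%v for v in g[r,c0-10:c0+13]))
```

```text
clock 29.55 pos [490.2  93.3 176.8] yaw -177.9 toolz [-0.001 -0.    -1.   ] q [ 0.14 -0.27  1.84 -0.    1.57 -1.47]
delta cm [-49.02  -9.33 -17.68] turn -0.1
[315.76242841 281.21318315] [312.68745045 281.1520366 ]
{'centre': [311.1, 282.2], 'confidence': 0.65} [651.63337073 104.7006984   18.        ]
origin 304 272
304   93  96  97  96  90  94  92  88  89  73  78  96  94  94  95  90  87  92  88  78 113 135 133
305   94  96  95  96  93  91  87  86  92  76  77  97  98  97  94  97  88  87  87  83 121 134 131
306   92  93  95  96  96  94  86  89  89  92  97 100 103  98 104 101  93  92  88  90 120 138 131
307   92  92  95  94  97  96  94  93  94  98 101  99  96 100 107 102  90  89  87  98 123 133 133
308   87  93  97 101  98 100 105 103  96  86  87  99  97 102 104  93  89  87  93 114 131 128 120
309  104 103  94  92  93 105  98  85  68  49  68  82  93 100  95  94  99 101 113 130 138 111  80
310  136 124 106  91  93  90  64  20  30  43  32  19  52  92 100 103 114 131 140 135 138 111  83
311  137 135 110  88  85  48  35  56  81  90  82  62  27  57  85 103 125 135 134 135 133 109  83
312  13
[... 747 characters left out ...]
8  53  66  80  86  89
320   69  86  94  95  92  95  73  44  42  46  52  57  57  61  59  59  58  59  58  63  81  86  88
321   93  92  97  91  88  85  67  44  43  45  56  54  60  61  63  59  58  60  55  62  84  83  83
322   94  93  96  99  75  57  45  38  45  49  48  56  58  62  62  59  59  55  55  72  83  82  81
323   85  84  87  87  72  54  43  41  48  51  51  58  60  62  59  58  58  60  62  77  87  82  83
324   78  63  65  63  62  60  48  43  45  49  51  63  72  65  63  63  60  69  77  85  88  84  85
325   89  83  82  79  80  71  49  41  45  50  49  71  87  79  73  73  79  85  88  86  84  83  83
326   90  89  85  91  90  73  46  44  46  47  48  68  87  88  89  85  88  88  87  87  86  97  98
```

The bone dot is at (313.5,281) and the tip at about (316.5,280), the expected gap of 3 rows, so it is aligned. On the way to the guard I'll re-check the round one.

Emit:
drive_tool:
  rows:
    - {"delta_pos":[0,-4,0],"rotation":[0,0,0]}
    - {"delta_pos":[0,-4,0],"rotation":[0,0,0]}
    - {"delta_pos":[0,-4,0],"rotation":[0,0,0]}
    - {"delta_pos":[0,-4,0],"rotation":[0,0,0]}
    - {"delta_pos":[0,0,0],"rotation":[0,0,0]}

```text
clock: 30.28
position: [490.1, -68.6, 177.0]
tool_rot: [0.054, -3.14, 0.0]
wrist_force: [0.6, 0.7, 0.8]
width: 0.499
gripper_force: 0.0
```

Emit:
drive_tool:
  rows:
    - {"delta_pos":[0,0,0],"rotation":[0,0,0]}
    - {"delta_pos":[0,0,0],"rotation":[0,0,0]}

```text
clock: 30.52
position: [490.3, -65.8, 177.4]
tool_rot: [0.06, -3.141, -0.0]
wrist_force: [-0.3, 1.0, 0.1]
width: 0.503
gripper_force: 0.0
```

Run:
```python
from h import *
s=ctrl.state(); go((0,0,0),182); f=cam('wrist')
print(proj(f,(660.5,-66.3,24)),proj(f,(660.5,-66.3,18)))
k=spot_point('sled_round_mark',f)[0]; print(k,at_z(f,k['centre'],18))
r0,c0=[int(v) for v in k['centre']]; g=f['pixels'].astype(int).sum(2)//3
for r in range(r0-7,r0+14): print(r,''.join('%4d'%v for v in g[r,c0-10:c0+11]))
for n,z in(('guard_rod',67),('guard_hinge',45),('toggle_tip',60)): print(n,[(q['centre'],round(q['confidence'],2),at_z(f,q['centre'],z)[:2].round()) for q in spot_point(n,f)][:2])
```

```text
clock 30.52 pos [490.3 -65.8 177.4] yaw -177.8 toolz [-0.  0. -1.] q [-0.19 -0.28  1.85  0.    1.57 -1.79]
delta cm [-49.03   6.58 -17.74] turn -0.2
[319.35789985 272.15405276] [316.24729423 272.22108652]
{'centre': [315.0, 270.5], 'confidence': 0.66} [658.73204804 -68.49864851  18.        ]
308  131 129  98  65  86  98  96  95  96  96  99 102 101  94  94  96  92  97  97  94  83
309  111  80  70  83  94  92  94  97  97 100 102  99  89  92  97  94  98  94  97  95  96
310  109  73  80  91  94  97  96  94  94  90  88  69  54  66  77  91  95  93  94  98  97
311  107  79  87  94  94  97  97  91  70  47  34  36  46  32  26  63  90  98  97  98  98
312  113  93  90  93  91  94  97  78  36  46  73  93  96  83  52  29  68  89  99  95  98
313  116  90  94  91  94  93  99  65  30  80 105  98  91  96  88  49  29  74  96 102 102
314  115  91  91  90  95  94  98  60  48  92 105  67  42  79 100  66  34  78  94  97  94
315  116  90  89  91  93  97  99  63  46  84 105  78  50  80  99  61  39  82  92  99  96
316  113  89  87  93  97  98  93  70  42  65  98 104 104  98  89  51  57  89  97  94  97
317  1
[... 581 characters left out ...]
 52  94 114 115 120 132 141 139 139
324  141 141 144 145 140 139 138 140 121  79  43  44  46 105 143 141 136 138 136 139 140
325  140 135 142 144 137 143 139 140 120  71  44  48  50  81 129 140 137 139 138 138 139
326  136 139 140 142 141 137 140 142 100  45  47  49  52  73 118 141 135 139 138 140 138
327  136 140 145 144 141 138 144 140 101  46  48  53  47  78 123 142 138 137 138 141 140
328  141 137 142 144 141 139 140 144 102  45  44  47  51  72 127 140 137 136 141 140 143
guard_rod [([229.8, 85.1], 0.81, array([ 531., -250.])), ([319.8, 409.7], 0.59, array([623.,  80.]))]
guard_hinge [([285.3, 59.8], 0.89, array([ 608., -302.])), ([257.4, 355.2], 0.36, array([562.,  20.]))]
toggle_tip []
```

The round dot (314.4,272) and tip (319.5,271) are 5 rows apart against 3.1 expected, so it is about 2.7 mm short. I'll regrip and slide it in 2.5 mm.

Emit:
drive_tool:
  rows:
    - {"delta_pos":[3,-0.1,-3],"rotation":[0,0,0]}
    - {"delta_pos":[4,-0.1,-4],"rotation":[0,0,0]}
    - {"delta_pos":[2,-0.08,-5],"rotation":[0,0,0]}
    - {"delta_pos":[0,0,-3],"rotation":[0,0,0]}
    - {"delta_pos":[0,0,-2],"rotation":[0,0,0]}

```text
clock: 31.4
position: [579.7, -69.1, 5.9]
tool_rot: [0.059, -3.139, -0.0]
wrist_force: [0.3, 0.3, -0.8]
width: 0.496
gripper_force: 0.0
```

Emit:
drive_tool:
  rows:
    - {"delta_pos":[0,0,0],"rotation":[0,0,0]}
    - {"delta_pos":[0,0,0],"rotation":[0,0,0]}
    - {"delta_pos":[0,0,0],"rotation":[0,0,0]}
    - {"delta_pos":[0,0,0],"rotation":[0,0,0]}
  grip: 1

```text
clock: 31.9
position: [580.9, -69.4, 9.1]
tool_rot: [-0.058, 3.139, -0.0]
wrist_force: [-0.9, 1.0, 7.5]
width: 0.089
gripper_force: 63.0
```

Emit:
drive_tool:
  rows:
    - {"delta_pos":[0.25,-0.05,0],"rotation":[0,0,0]}
    - {"delta_pos":[0,0,0],"rotation":[0,0,0]}
    - {"delta_pos":[0,0,0],"rotation":[0,0,0]}

```text
clock: 32.28
position: [583.4, -70.0, 9.1]
tool_rot: [-0.058, 3.139, -0.001]
wrist_force: [-2.5, 0.4, 8.4]
width: 0.092
gripper_force: 63.1
```

Emit:
drive_tool:
  rows:
    - {"delta_pos":[0,0,0],"rotation":[0,0,0]}
    - {"delta_pos":[0,0,0],"rotation":[0,0,0]}
    - {"delta_pos":[0,0,0],"rotation":[0,0,0]}
  grip: 0.5

```text
clock: 32.65
position: [582.7, -69.9, 7.6]
tool_rot: [0.058, -3.141, -0.0]
wrist_force: [0.1, -0.6, 0.2]
width: 0.502
gripper_force: 0.0
```

Emit:
drive_tool:
  rows:
    - {"delta_pos":[0,0,2],"rotation":[0,0,0]}
    - {"delta_pos":[0,0,3],"rotation":[0,0,0]}
    - {"delta_pos":[-2,0,5],"rotation":[0,0,0]}
    - {"delta_pos":[-4,0,4],"rotation":[0,0,0]}
    - {"delta_pos":[-3,0.3,3],"rotation":[0,0,0]}

```text
clock: 33.28
position: [491.7, -66.9, 181.0]
tool_rot: [-0.058, 3.139, -0.001]
wrist_force: [0.8, -0.2, -0.5]
width: 0.495
gripper_force: 0.0
```

Emit:
drive_tool:
  rows:
    - {"delta_pos":[0,0,0],"rotation":[0,0,0]}
    - {"delta_pos":[0,0,0],"rotation":[0,0,0]}
    - {"delta_pos":[0,0,0],"rotation":[0,0,0]}

```text
clock: 33.65
position: [492.8, -66.9, 176.8]
tool_rot: [0.058, -3.14, -0.0]
wrist_force: [0.2, -0.7, -0.6]
width: 0.503
gripper_force: 0.0
```

Run:
```python
from h import *
s=ctrl.state(); go((0,0,0),182); f=cam('wrist')
a,b=proj(f,(660.5,-66.3,24)),proj(f,(660.5,-66.3,18));print(a,b)
r0,c0=[int(v) for v in b]; g=f['pixels'].astype(int).sum(2)//3
for r in range(r0-5,r0+9): print(r,c0-6,''.join('%4d'%v for v in g[r,c0-6:c0+7]))
a,b=proj(f,(657.2,18.6,24)),proj(f,(657.2,18.6,18));print(a,b)
r0,c0=[int(v) for v in b]
for r in range(r0-5,r0+9): print(r,c0-6,''.join('%4d'%v for v in g[r,c0-6:c0+7]))
```

```text
clock 33.65 pos [492.8 -66.9 176.8] yaw -177.9 toolz [-0.002  0.    -1.   ] q [-0.19 -0.27  1.84  0.    1.57 -1.79]
delta cm [-49.28   6.69 -17.68] turn -0.1
[318.22536507 273.16672687] [315.1239126  273.21894142]
310 267   97  99  97  96  85  80  83  94  95  96  97  97  95
311 267   96  92  83  55  28  21  40  68  82  93  96  93  96
312 267   93  59  25  36  58  57  50  32  37  81  97  94  97
313 267   71  25  49  91 106 104 101  84  38  57  92  99  97
314 267   63  41  86 104  94  83  89  98  67  30  76  97  99
315 267   60  34  81  96  64  37  77  98  72  28  70 100  99
316 267   63  15  46  61  75  75  85  93  62  29  78  98  97
317 267   70  24  34  53  79  95  86  68  35  55  92  97  97
318 267   66  66  46  25  49  58  48  41  54  84  97  98  96
319 267   91 102  96  63  40  46  49  78  95  94  95  97  96
320 267   97 101 100  83  52  45  58  85  92  94  98  96  94
321 267   98  96 101  75  46  46  54  80  93  92  93  93 101
322 267   95  93  97  69  45  45  46  78  94  94  97 107 121
323 267  110 109  95  59  44  49  51  78 100 109 117 134 141
[318.03150935 342.63382298] [314
[... 177 characters left out ...]
5  40  20  11   6   4  11  11
312 335   12  12   4   1   3   1   7   2   5  12  12  11  13
313 335    7  12   7   6   4   9   8  14  12  12   8  10   9
314 335   14  12   4  11   9   7   8  10  13   8  11  18  12
315 335    9   7  12   9   8  12   4  12  12  13   6   9   6
316 335   14  12   4  13  11  13  11   8   8  11   7   8  12
317 335   11   8   7   8   6   7   8   8   9   4   2  10  16
318 335   11   7   3   5   2  11   8   7   8  11   8   7  10
319 335   10  10   6   6   3   9  15  15  11  14  11  10   8
320 335   13   7   5   6   6   9   7   8  10  13  14  10  12
321 335   11   7   8   2   2  12   9   3  16  10   9  15   9
322 335   13   8   1   2   1   6   9  13   9   1   9   7  15
```

Now the round dot (315.1,272) and tip (318.5,272) are 3.3 rows apart, so it is aligned and all three tags are lined up. Next is the guard: I'll turn the tool 85° and look at it.

Run:
```python
from h import *
f=cam('wrist'); np.savez('v0.npz',R=f['R'],t=f['t'],intrinsics=f['intrinsics'],rod=spot_point('guard_rod',f)[0]['centre'],hinge=spot_point('guard_hinge',f)[0]['centre'])
```

Emit:
drive_tool:
  rows:
    - {"delta_pos":[0.3,-1.5,0.5],"rotation":[0,0,-9.5]}
    - {"delta_pos":[0.3,-1.5,0.5],"rotation":[0,0,-9.5]}
    - {"delta_pos":[0.3,-1.5,0.5],"rotation":[0,0,-9.5]}
    - {"delta_pos":[0.3,-1.5,0.5],"rotation":[0,0,-9.5]}
    - {"delta_pos":[0.3,-1.5,0.5],"rotation":[0,0,-9.5]}

```text
clock: 34.48
position: [507.8, -142.4, 202.4]
tool_rot: [-1.219, -2.895, 0.0]
wrist_force: [-0.8, -0.2, -1.0]
width: 0.504
gripper_force: 0.0
```

Emit:
drive_tool:
  rows:
    - {"delta_pos":[0.3,-1.5,0],"rotation":[0,0,-9.5]}
    - {"delta_pos":[0.3,-1.5,0],"rotation":[0,0,-9.5]}
    - {"delta_pos":[0.3,-1.5,0],"rotation":[0,0,-9.5]}
    - {"delta_pos":[0.3,-1.5,0],"rotation":[0,0,-9.5]}
    - {"delta_pos":[0,0,0],"rotation":[0,0,0]}

```text
clock: 35.1
position: [519.7, -202.4, 202.0]
tool_rot: [-2.089, -2.345, 0.001]
wrist_force: [0.3, -0.1, -0.8]
width: 0.499
gripper_force: 0.0
```

Emit:
drive_tool:
  rows:
    - {"delta_pos":[0,0,0],"rotation":[0,0,0]}
    - {"delta_pos":[0,0,0],"rotation":[0,0,0]}
  grip: 0

```text
clock: 35.35
position: [519.7, -201.4, 202.6]
tool_rot: [-2.086, -2.349, -0.0]
wrist_force: [-0.6, 0.3, -0.0]
width: 0.903
gripper_force: 0.0
```

Run:
```python
from h import *
go((521,-254,24),97)
v=np.load('v0.npz'); f=cam('wrist'); sc=cam('scene'); sd=cam('side')
for n in('guard_rod','guard_hinge','toggle_tip'):
    fs=[];rs=[]
    for nm,q in(('w',f),('sc',sc),('sd',sd)):
        k=spot_point(n,q)[:2]; print(n,nm,[(a['centre'],round(a['confidence'],2)) for a in k])
        if k and k[0]['confidence']>.5: fs.append(q);rs.append(k[0]['centre'])
    if n!='toggle_tip': fs.append(v); rs.append(v['rod' if n=='guard_rod' else 'hinge'])
    for S in (range(len(fs)),[0,len(fs)-1]):
        X=tri([fs[i] for i in S],[rs[i] for i in S]); print(X.round(1),[np.round(proj(fs[i],X)-rs[i],1).tolist() for i in S])
```

```text
clock 35.35 pos [ 519.7 -201.4  202.6] yaw 96.8 toolz [ 0.  0. -1.] q [-0.42 -0.14  1.69  0.    1.59 -0.53]
delta cm [  0.13  -5.26 -17.86] turn 0.2
guard_rod w [([230.1, 276.6], 0.62)]
guard_rod sc [([165.2, 243.0], 0.71)]
guard_rod sd [([166.3, 303.9], 0.82)]
[ 522.1 -239.6   74.9] [[-3.3, -1.8], [-0.5, -1.9], [-1.2, -0.3], [-5.8, 6.4]]
[ 523.6 -239.    85.9] [[0.4, -0.3], [0.2, 0.6]]
guard_hinge w [([274.6, 341.0], 0.62), ([64.4, 430.1], 0.54)]
guard_hinge sc [([173.5, 215.0], 0.72)]
guard_hinge sd [([161.9, 279.6], 0.63)]
[ 610.1 -301.5   40.7] [[-2.5, 1.4], [-0.6, -2.2], [-0.4, 2.0], [-1.3, 5.0]]
[ 606.4 -300.5   49.3] [[0.2, -0.1], [0.1, 0.3]]
toggle_tip w [([196.1, 478.4], 0.46)]
toggle_tip sc [([194.2, 302.5], 0.33)]
toggle_tip sd []Traceback (most recent call last):
  File "<stdin>", line 11, in <module>
  File "h.py", line 25, in tri
    return np.linalg.lstsq(np.vstack(A),np.hstack(b),rcond=None)[0]
                           ~~~~~~~~~^^^
    return _nx.concatenate(arrs, 0, dtype=dtype, casting=casting)
           ~~~~~~~~~~~~~~~^^^^^^^^^^^^^^^^^^^^^^^^^^^^^^^^^^^^^^^
ValueError: need at least one array to concatenate
```

Run:
```python
from h import *
f=cam('wrist'); g=f['pixels'].astype(int).sum(2)//3
for r in range(190,275,5): print(r,''.join('%4d'%v for v in g[r,250:306:2]))
```

```text
190  107 107 108 108 109 110 108 107 109 108 109 107 103 107 108 108 107 107 110 106 105 108 107 103 107 109 107 109
195  107 108 108 105 110 113 106 110 112 109 106 106 105 108 108 109 108 107 108 107 110 110 103 108 104 108 106 108
200  108 110 106 111 108 113 104 110 112 104 108 109 105 110 109 112 106 109 110 103 112 107 108 108 110 103 109 107
205   58  47  48  45  47  41  45  44  42  41  39  41  76  76  70  61  57  60  77  86  95  95  97  98 102 107 108 107
210   63  60  56  53  53  51  48  46  41  42  46  40  88 108 106  91  63  41  44  46  46  45  43  43  47  46  46  46
215   85  89  83  85  83  85  88  85  84  82  86  78  94 110 102  87  59  81  83  48  47  46  45  69  83  79  71  72
220   85  82  84  79  85  88  85  86  82  84  84  81  98 108  99  83  60  87  73  51  53  54  52  71  86  86  84  81
225   82  86  89  85  83  85  81  84  81  85  83  75 106 107  98  74  70  85  48  50  49  52  72  81  80  82  84  82
230   84  85  80  83  86  80  82  80  83  84  77  88 109 106  88  62  77  82  53  54  51  49  71  83  84  85  84  81
235   83  83  84  83  86  81  82  83  84  83  7
[... 188 characters left out ...]
45   85  84  86  83  79  84  81  83  83  85  81 103 106  91  73  71  83  71  53  52  53  70  83  86  83  86  84  84
250   83  85  83  82  85  82  84  90  96  85  87 106 105  88  63  66  76  76  79  78  79  76  77  77  75  76  77  76
255   80  85  85  84  84  82  84  91  93  81  93 112 104  84  55  78  74  76  78  75  77  76  76  75  78  78  77  76
260   86  85  83  85  83  82  84  68  20  27 100 115  98  82  34  17  58  76  70  76  79  80  80  79  77  74  76  77
265   82  83  85  84  83  84  84  93  87  61  46  62  65  59  68  69  75  80  79  79  72  69  69  80  79  80  79  79
270   79  77  82  82  83  82  83  94  95  91  82  83 120 135 122 121 123 118 113 113 115 114 117 119 124 121 117 117
```

Run:
```python
from h import *
f=cam('wrist')
for z in (60,67,75,82,90,100):
    a=at_z(f,(203.5,278.5),z);b=at_z(f,(262.5,274.5),z);print(z,a[:2].round(1),b[:2].round(1),'L',np.linalg.norm(a-b).round(1),'dir',np.degrees(np.arctan2(a[1]-b[1],a[0]-b[0])).round(1),'hold',(a+(b-a)*26/62)[:2].round(1))
v=np.load('v0.npz')
X=tri([f,v],[(229,276.8),v['rod']]);print(X)
```

```text
60 [ 523.4 -219.7] [ 527.  -288.5] L 68.9 dir 92.9 hold [ 524.9 -248.5]
67 [ 523.2 -217.5] [ 526.6 -284.8] L 67.4 dir 92.9 hold [ 524.6 -245.7]
75 [ 522.8 -215. ] [ 526.2 -280.5] L 65.6 dir 92.9 hold [ 524.2 -242.5]
82 [ 522.5 -212.8] [ 525.8 -276.8] L 64.1 dir 92.9 hold [ 523.9 -239.6]
90 [ 522.2 -210.3] [ 525.4 -272.6] L 62.4 dir 92.9 hold [ 523.6 -236.4]
100 [ 521.8 -207.1] [ 524.9 -267.2] L 60.2 dir 92.9 hold [ 523.1 -232.3]
[ 523.3868805  -238.26455358   86.57821358]
```

The rod's hold point is about (523.5,-237.5,88) with box yaw 2.9° and the guard about 0.24 rad ajar. That agrees with the hinge at about (608.5,-300) and the 92.6 mm radius. I'll grip the rod.

Emit:
drive_tool:
  rows:
    - {"delta_pos":[0.2,-1.8,0],"rotation":[0,0,-2]}
    - {"delta_pos":[0.2,-1.8,-3],"rotation":[0,0,-1.9]}
    - {"delta_pos":[0,0,-4],"rotation":[0,0,0]}
    - {"delta_pos":[0,0,-4],"rotation":[0,0,0]}
    - {"delta_pos":[0,0,-3],"rotation":[0,0,0]}

```text
clock: 36.67
position: [523.2, -238.7, 60.7]
tool_rot: [-2.169, -2.271, 0.001]
wrist_force: [0.2, -0.3, -0.3]
width: 0.999
gripper_force: 0.0
```

Emit:
drive_tool:
  rows:
    - {"delta_pos":[0,0,-1.0],"rotation":[0,0,0]}
    - {"delta_pos":[0,0,-0.8],"rotation":[0,0,0]}
    - {"delta_pos":[0,0,0],"rotation":[0,0,0]}

```text
clock: 37.05
position: [523.9, -238.2, 45.1]
tool_rot: [2.168, 2.273, 0.0]
wrist_force: [-1.1, 0.7, -0.2]
width: 0.999
gripper_force: 0.0
```

Run:
```python
from h import *
go((523.5,-237.5,44),92.9)
f=cam('wrist'); print([(k['centre'],k['confidence'],at_z(f,k['centre'],88)) for k in spot_point('guard_rod',f)])
```

```text
clock 37.05 pos [ 523.9 -238.2   45.1] yaw 92.7 toolz [ 0. -0. -1.] q [-0.47 -0.01  1.83 -0.    1.32 -0.52]
delta cm [-0.04  0.07 -0.11] turn 0.2
[([282.3, 272.9], 0.63, array([ 522.13605228, -236.5037771 ,   88.        ]))]
```

Emit:
drive_tool:
  rows:
    - {"delta_pos":[0,0,0],"rotation":[0,0,0]}
    - {"delta_pos":[0,0,0],"rotation":[0,0,0]}
    - {"delta_pos":[0,0,0],"rotation":[0,0,0]}
    - {"delta_pos":[0,0,0],"rotation":[0,0,0]}
    - {"delta_pos":[0,0,0],"rotation":[0,0,0]}
  grip: 1

```text
clock: 37.78
position: [522.9, -237.9, 44.6]
tool_rot: [-2.167, -2.272, 0.002]
wrist_force: [-7.4, -0.2, 4.7]
width: 0.089
gripper_force: 58.6
```

Emit:
drive_tool:
  rows:
    - {"delta_pos":[0.88,0.04,1.35],"rotation":[0,0,0]}
    - {"delta_pos":[0,0,0],"rotation":[0,0,0]}

```text
clock: 38.02
position: [531.8, -237.5, 59.1]
tool_rot: [-2.167, -2.272, 0.002]
wrist_force: [-15.6, 0.8, 9.9]
width: 0.089
gripper_force: 59.5
```

Emit:
drive_tool:
  rows:
    - {"delta_pos":[1.1,0.05,1.18],"rotation":[0,0,0]}
    - {"delta_pos":[1.29,0.06,0.97],"rotation":[0,0,0]}
    - {"delta_pos":[0,0,0],"rotation":[0,0,0]}

```text
clock: 38.4
position: [556.4, -236.9, 82.6]
tool_rot: [2.168, 2.273, -0.002]
wrist_force: [-20.5, 3.6, 29.5]
width: 0.087
gripper_force: 61.0
```

Emit:
drive_tool:
  rows:
    - {"delta_pos":[1.44,0.07,0.74],"rotation":[0,0,0]}
    - {"delta_pos":[1.54,0.08,0.47],"rotation":[0,0,0]}
    - {"delta_pos":[0,0,0],"rotation":[0,0,0]}

```text
clock: 38.78
position: [587.8, -234.8, 94.0]
tool_rot: [2.166, 2.272, 0.003]
wrist_force: [-2.8, 2.6, 17.4]
width: 0.088
gripper_force: 62.0
```

Emit:
drive_tool:
  rows:
    - {"delta_pos":[0,0,0.3],"rotation":[0,0,0]}
    - {"delta_pos":[0,0,0],"rotation":[0,0,0]}

```text
clock: 39.02
position: [586.1, -234.9, 94.1]
tool_rot: [-2.168, -2.273, 0.0]
wrist_force: [3.7, -2.6, -5.2]
width: 0.087
gripper_force: 60.2
```

Emit:
drive_tool:
  rows:
    - {"delta_pos":[0.8,0.04,0.15],"rotation":[0,0,0]}
    - {"delta_pos":[0.8,0.04,0.1],"rotation":[0,0,0]}
    - {"delta_pos":[0,0,0],"rotation":[0,0,0]}

```text
clock: 39.4
position: [602.6, -234.5, 96.6]
tool_rot: [-2.168, -2.273, 0.002]
wrist_force: [0.8, -5.6, -7.6]
width: 0.087
gripper_force: 59.4
```

Run:
```python
from h import *
s=ctrl.state(); go((0,0,0),92.9); print(s['wrist_force'],s['torque'])
sc=cam('scene'); sd=cam('side')
for n in('guard_rod','guard_hinge','toggle_tip'):
    a=spot_point(n,sc)[:1];b=spot_point(n,sd)[:1]; print(n,a,b, tri([sc,sd],[a[0]['centre'],b[0]['centre']]) if a and b else '')
```

```text
clock 39.4 pos [ 602.6 -234.5   96.6] yaw 92.7 toolz [-0.001 -0.001 -1.   ] q [-0.41  0.1   1.63 -0.    1.41 -0.46]
delta cm [-60.26  23.45  -9.66] turn 0.2
[ 0.82292964 -5.58930367 -7.64380947] [-0.8058801  -0.0296175  -0.53843045]
guard_rod [{'centre': [160.6, 220.0], 'confidence': 0.89}] [{'centre': [149.7, 282.0], 'confidence': 0.81}] [ 603.09855804 -240.13348666  131.38914418]
guard_hinge [] [{'centre': [159.4, 281.1], 'confidence': 0.86}] 
toggle_tip [{'centre': [160.7, 225.9], 'confidence': 0.45}] [{'centre': [294.5, 232.0], 'confidence': 0.56}] [725.81054342 364.77576976 335.23207847]
```

Emit:
drive_tool:
  rows:
    - {"delta_pos":[0.8,0.04,-0.1],"rotation":[0,0,0]}
    - {"delta_pos":[0.8,0.04,-0.1],"rotation":[0,0,0]}
    - {"delta_pos":[0,0,0],"rotation":[0,0,0]}

```text
clock: 40.17
position: [619.5, -234.1, 96.1]
tool_rot: [2.167, 2.272, -0.0]
wrist_force: [1.4, -5.8, 5.2]
width: 0.089
gripper_force: 59.6
```

Emit:
drive_tool:
  rows:
    - {"delta_pos":[0.8,0.04,-0.2],"rotation":[0,0,0]}
    - {"delta_pos":[0.8,0.04,-0.3],"rotation":[0,0,0]}
    - {"delta_pos":[0,0,0],"rotation":[0,0,0]}

```text
clock: 40.55
position: [635.7, -234.0, 91.2]
tool_rot: [2.166, 2.271, -0.001]
wrist_force: [1.2, -19.7, -3.1]
width: 0.085
gripper_force: 60.0
```

Emit:
drive_tool:
  rows:
    - {"delta_pos":[0,0,0],"rotation":[0,0,0]}
    - {"delta_pos":[0,0,0],"rotation":[0,0,0]}
    - {"delta_pos":[0,0,0],"rotation":[0,0,0]}
    - {"delta_pos":[0,0,0],"rotation":[0,0,0]}
  grip: 0.4

```text
clock: 41.05
position: [634.2, -232.3, 90.2]
tool_rot: [-2.168, -2.274, -0.0]
wrist_force: [0.3, -0.3, 0.3]
width: 0.6
gripper_force: 0.0
```

Emit:
drive_tool:
  rows:
    - {"delta_pos":[0,0,1.5],"rotation":[0,0,0]}
    - {"delta_pos":[0,0,3],"rotation":[0,0,0]}
    - {"delta_pos":[-1,0,4],"rotation":[0,0,0]}
    - {"delta_pos":[-5,3,0],"rotation":[0,0,0]}
    - {"delta_pos":[-5,3,0],"rotation":[0,0,0]}

```text
clock: 41.68
position: [523.2, -172.0, 176.5]
tool_rot: [2.168, 2.272, 0.001]
wrist_force: [0.1, 0.6, 1.2]
width: 0.603
gripper_force: 0.0
```

Emit:
drive_tool:
  rows:
    - {"delta_pos":[-1,0,0],"rotation":[0,0,0]}
    - {"delta_pos":[0,0,0],"rotation":[0,0,0]}
    - {"delta_pos":[0,0,0],"rotation":[0,0,0]}
  grip: 1

```text
clock: 42.05
position: [515.0, -173.0, 175.5]
tool_rot: [2.168, 2.273, 0.0]
wrist_force: [0.3, 0.3, -0.2]
width: 0.0
gripper_force: 0.0
```

Run:
```python
from h import *
s=ctrl.state(); go((0,0,0),92.9); print(s['wrist_force'])
sc=cam('scene'); sd=cam('side'); f=cam('wrist')
for n in('guard_rod','toggle_tip','guard_hinge'):
    ks=[(q,spot_point(n,q)[:2]) for q in(f,sc,sd)]
    print(n,[[(a['centre'],round(a['confidence'],2)) for a in k] for _,k in ks])
    L=[(q,k[0]['centre']) for q,k in ks if k and k[0]['confidence']>.4]
    if len(L)>1:
        X=tri(*zip(*L)); print(X,[np.round(proj(q,X)-c,1).tolist() for q,c in L])
th=np.radians(2.9)
H=np.array([608.7,-299.8]);P=H-57*np.array([np.cos(th),np.sin(th)]); print('pivot',P)
for a in (-.45,.45): print('expected tip',P+30*np.sin(a)*np.array([np.cos(th),np.sin(th)]),37+30*np.cos(a),proj(f,np.r_[P+30*np.sin(a)*np.array([np.cos(th),np.sin(th)]),37+30*np.cos(a)]))
```

```text
clock 42.05 pos [ 515.  -173.   175.5] yaw 92.7 toolz [ 0. -0. -1.] q [-0.37 -0.17  1.76 -0.    1.55 -0.42]
delta cm [-51.5   17.3  -17.55] turn 0.2
[ 0.32029107  0.29162761 -0.24961358]
guard_rod [[([300.5, 425.9], 0.68)], [([163.8, 210.9], 0.87)], [([152.8, 275.5], 0.96)]]
[ 633.99253637 -238.69659595  126.01603937] [[-0.3, -7.2], [0.4, 1.3], [-1.2, -2.2]]
toggle_tip [[], [([160.9, 226.8], 0.45)], []]
guard_hinge [[([306.0, 354.1], 0.98), ([83.7, 354.7], 0.16)], [([174.8, 211.5], 0.56)], [([158.1, 278.2], 0.7)]]
[ 616.68980313 -307.69335165   39.97110298] [[0.9, 6.5], [-1.9, -1.0], [2.5, 1.8]]
pivot [ 551.77299664 -302.68379758]
expected tip [ 538.74074168 -303.34398314] 64.0134130705803 [314.25619994 293.67352584]
expected tip [ 564.8052516  -302.02361203] 64.0134130705803 [314.17521383 318.24803802]
```

The guard stays up, with the rod at about z 126 (θ ≈ 1.67). The fingers are closed; I'll bring them down in front of the toggle.

Emit:
drive_tool:
  rows:
    - {"delta_pos":[-0.3,-4,-1],"rotation":[0,0,0]}
    - {"delta_pos":[-0.4,-4.5,-2],"rotation":[0,0,0]}
    - {"delta_pos":[0,-4.5,-4],"rotation":[0,0,0]}
    - {"delta_pos":[0,0,0],"rotation":[0,0,0]}

```text
clock: 43.15
position: [505.5, -303.9, 101.7]
tool_rot: [-2.168, -2.267, 0.002]
wrist_force: [0.1, 0.1, -0.1]
width: 0.0
gripper_force: 0.0
```

Emit:
drive_tool:
  rows:
    - {"delta_pos":[0,0,-3],"rotation":[0,0,0]}
    - {"delta_pos":[0,0,-3],"rotation":[0,0,0]}
    - {"delta_pos":[0,0,0],"rotation":[0,0,0]}

```text
clock: 43.52
position: [506.6, -301.4, 44.1]
tool_rot: [-2.166, -2.272, 0.001]
wrist_force: [-0.2, 0.1, 0.5]
width: 0.002
gripper_force: 0.0
```

Run:
```python
from h import *
s=ctrl.state(); go((508,-304,24),92.9); print(s['wrist_force'])
f=cam('wrist'); sd=cam('side')
for q in (f,sd): print([(k['centre'],round(k['confidence'],2),at_z(q,k['centre'],64).round(1)) for k in spot_point('toggle_tip',q)], proj(q,(538.7,-303.3,64)))
```

```text
clock 43.52 pos [ 506.6 -301.4   44.1] yaw 92.7 toolz [-0.002  0.002 -1.   ] q [-0.58  0.02  1.8   0.    1.32 -0.63]
delta cm [ 0.14 -0.26 -2.01] turn 0.2
[-0.22635907  0.14628378  0.53740636]
[([267.1, 332.8], 0.63, array([ 537.3, -302.8,   64. ]))] [267.99975761 335.29559766]
[] [157.40979605 300.4251449 ]
```

The toggle ball appears at (267,333), giving (537,-303,64) as predicted. I'll lower to ball height and push away from the robot.

Emit:
drive_tool:
  rows:
    - {"delta_pos":[0,-0.1,-1.0],"rotation":[0,0,0]}
    - {"delta_pos":[0,0,-1.0],"rotation":[0,0,0]}
    - {"delta_pos":[0,0,0],"rotation":[0,0,0]}

```text
clock: 44.1
position: [506.6, -303.2, 23.9]
tool_rot: [-2.167, -2.272, 0.0]
wrist_force: [0.5, -0.4, 0.1]
width: -0.001
gripper_force: 0.0
```

Emit:
drive_tool:
  rows:
    - {"delta_pos":[0.7,0.03,0],"rotation":[0,0,0]}
    - {"delta_pos":[0.7,0.03,0],"rotation":[0,0,0]}
    - {"delta_pos":[0.7,0.04,0],"rotation":[0,0,0]}
    - {"delta_pos":[0,0,0],"rotation":[0,0,0]}

```text
clock: 44.6
position: [528.9, -302.4, 25.3]
tool_rot: [2.167, 2.274, 0.0]
wrist_force: [-0.3, 0.4, 0.2]
width: 0.001
gripper_force: 0.0
```

Emit:
drive_tool:
  rows:
    - {"delta_pos":[0.6,0.03,0],"rotation":[0,0,0]}
    - {"delta_pos":[0.6,0.03,0],"rotation":[0,0,0]}
    - {"delta_pos":[0,0,0],"rotation":[0,0,0]}

```text
clock: 44.98
position: [540.6, -301.8, 25.0]
tool_rot: [-2.168, -2.274, -0.0]
wrist_force: [-0.1, 0.5, -0.3]
width: -0.001
gripper_force: 0.0
```

Run:
```python
from h import *
s=ctrl.state(); go((0,0,0),92.9); print(s['wrist_force'])
f=cam('wrist')
print([(k['centre'],round(k['confidence'],2),at_z(f,k['centre'],64).round(1)) for k in spot_point('toggle_tip',f)])
```

```text
clock 44.98 pos [ 540.6 -301.8   25. ] yaw 92.7 toolz [-0.  0. -1.] q [-0.55  0.1   1.75  0.    1.29 -0.6 ]
delta cm [-54.06  30.18  -2.5 ] turn 0.2
[-0.10028181  0.48437321 -0.28123262]
[([284.5, 314.4], 0.96, array([ 559. , -302.8,   64. ]))]
```

Emit:
drive_tool:
  rows:
    - {"delta_pos":[0.4,0.02,0],"rotation":[0,0,0]}
    - {"delta_pos":[0,0,0],"rotation":[0,0,0]}

```text
clock: 45.32
position: [544.4, -301.7, 25.2]
tool_rot: [-2.168, -2.274, -0.0]
wrist_force: [-0.7, 0.1, 0.5]
width: -0.002
gripper_force: 0.0
```

Emit:
drive_tool:
  rows:
    - {"delta_pos":[0.3,0.02,0],"rotation":[0,0,0]}
    - {"delta_pos":[0,0,0],"rotation":[0,0,0]}

```text
clock: 45.58
position: [546.0, -301.6, 24.8]
tool_rot: [-2.166, -2.272, 0.003]
wrist_force: [-11.8, -0.1, 3.7]
width: 0.001
gripper_force: 6.1
```

Run:
```python
from h import *
s=ctrl.state(); go((0,0,0),92.9); print(s['wrist_force'])
f=cam('wrist')
print([(k['centre'],round(k['confidence'],2),at_z(f,k['centre'],64).round(1)) for k in spot_point('toggle_tip',f)])
```

```text
clock 45.58 pos [ 546.  -301.6   24.8] yaw 92.7 toolz [-0.003  0.    -1.   ] q [-0.54  0.11  1.74 -0.    1.29 -0.59]
delta cm [-54.6   30.16  -2.48] turn 0.2
[-11.82034705  -0.10190519   3.65467501]
[([285.7, 312.5], 0.69, array([ 563.6, -303.1,   64. ]))]
```

The lever is against its on-stop (11.8 N, ball at x 564). I'll back off, rise and return over the rod.

Emit:
drive_tool:
  rows:
    - {"delta_pos":[-2,0,0],"rotation":[0,0,0]}
    - {"delta_pos":[-1.5,0,2],"rotation":[0,0,0]}
    - {"delta_pos":[0,0,5],"rotation":[0,0,0]}
    - {"delta_pos":[0,1,5],"rotation":[0,0,0]}
    - {"delta_pos":[0,3,3],"rotation":[0,0,0]}
  grip: 0.4

```text
clock: 46.3
position: [512.6, -262.0, 178.1]
tool_rot: [2.168, 2.27, 0.001]
wrist_force: [-0.4, 0.3, -0.1]
width: 0.6
gripper_force: 0.0
```

Emit:
drive_tool:
  rows:
    - {"delta_pos":[2,3,0],"rotation":[0,0,0]}
    - {"delta_pos":[5,0,0],"rotation":[0,0,0]}
    - {"delta_pos":[5,0,0],"rotation":[0,0,0]}
    - {"delta_pos":[0.3,0,0],"rotation":[0,0,0]}
    - {"delta_pos":[0,0,0],"rotation":[0,0,0]}

```text
clock: 46.92
position: [635.1, -231.4, 174.9]
tool_rot: [-2.167, -2.273, 0.0]
wrist_force: [-0.1, 0.1, -0.0]
width: 0.6
gripper_force: 0.0
```

Run:
```python
from h import *
go((634.2,-232.3,90),92.9)
f=cam('wrist')
print([(k['centre'],round(k['confidence'],2),at_z(f,k['centre'],131).round(1)) for k in spot_point('guard_rod',f)],[(k['centre'],round(k['confidence'],2),at_z(f,k['centre'],64).round(1)) for k in spot_point('toggle_tip',f)])
```

```text
clock 46.92 pos [ 635.1 -231.4  174.9] yaw 92.7 toolz [-0.001  0.    -1.   ] q [-0.39  0.13  1.47 -0.    1.54 -0.43]
delta cm [-0.09 -0.09 -8.49] turn 0.2
[([227.6, 274.9], 0.88, array([ 634. , -236.9,  131. ]))] [([260.9, 198.3], 0.62, array([ 559.9, -303.1,   64. ])), ([10.4, 313.4], 0.41, array([656.5, -80.6,  64. ]))]
```

Emit:
drive_tool:
  rows:
    - {"delta_pos":[-0.1,-0.1,-3],"rotation":[0,0,0]}
    - {"delta_pos":[0,0,-3],"rotation":[0,0,0]}
    - {"delta_pos":[0,0,-2.4],"rotation":[0,0,0]}
    - {"delta_pos":[0,0,0],"rotation":[0,0,0]}

```text
clock: 47.58
position: [632.9, -232.4, 90.0]
tool_rot: [-2.167, -2.271, 0.001]
wrist_force: [-0.1, -0.1, 0.2]
width: 0.597
gripper_force: 0.0
```

Emit:
drive_tool:
  rows:
    - {"delta_pos":[0,0,0],"rotation":[0,0,0]}
    - {"delta_pos":[0,0,0],"rotation":[0,0,0]}
    - {"delta_pos":[0,0,0],"rotation":[0,0,0]}
    - {"delta_pos":[0,0,0],"rotation":[0,0,0]}
    - {"delta_pos":[0,0,0],"rotation":[0,0,0]}
  grip: 1

```text
clock: 48.2
position: [634.9, -232.6, 92.7]
tool_rot: [2.167, 2.272, 0.002]
wrist_force: [1.4, 0.4, 6.4]
width: 0.091
gripper_force: 58.7
```

Emit:
drive_tool:
  rows:
    - {"delta_pos":[-1.42,-0.07,0.37],"rotation":[0,0,0]}
    - {"delta_pos":[-1.6,-0.08,0.14],"rotation":[0,0,0]}
    - {"delta_pos":[0,0,0],"rotation":[0,0,0]}

```text
clock: 48.58
position: [603.8, -233.7, 97.4]
tool_rot: [2.168, 2.273, 0.002]
wrist_force: [-0.6, 5.1, 7.4]
width: 0.087
gripper_force: 61.7
```

Emit:
drive_tool:
  rows:
    - {"delta_pos":[-1.6,-0.08,-0.14],"rotation":[0,0,0]}
    - {"delta_pos":[-1.56,-0.08,-0.42],"rotation":[0,0,0]}
    - {"delta_pos":[0,0,0],"rotation":[0,0,0]}

```text
clock: 48.95
position: [571.7, -234.8, 89.8]
tool_rot: [-2.167, -2.272, -0.001]
wrist_force: [3.5, 6.8, -4.6]
width: 0.085
gripper_force: 62.7
```

Emit:
drive_tool:
  rows:
    - {"delta_pos":[-1.46,-0.07,-0.68],"rotation":[0,0,0]}
    - {"delta_pos":[-1.32,-0.07,-0.93],"rotation":[0,0,0]}
    - {"delta_pos":[0,0,0],"rotation":[0,0,0]}

```text
clock: 49.32
position: [543.4, -234.9, 73.1]
tool_rot: [-2.164, -2.27, -0.002]
wrist_force: [-1.1, 16.0, -1.4]
width: 0.085
gripper_force: 61.9
```

Emit:
drive_tool:
  rows:
    - {"delta_pos":[-1.14,-0.06,-1.14],"rotation":[0,0,0]}
    - {"delta_pos":[-0.93,-0.05,-1.32],"rotation":[0,0,0]}
    - {"delta_pos":[0,0,0],"rotation":[0,0,0]}

```text
clock: 49.7
position: [523.4, -236.3, 48.2]
tool_rot: [-2.166, -2.271, -0.003]
wrist_force: [7.0, 13.5, -6.4]
width: 0.086
gripper_force: 61.6
```

Emit:
drive_tool:
  rows:
    - {"delta_pos":[-0.57,0.1,-1.16],"rotation":[0,0,0]}
    - {"delta_pos":[0,0,0],"rotation":[0,0,0]}

```text
clock: 49.95
position: [518.5, -237.0, 37.5]
tool_rot: [2.167, 2.273, 0.001]
wrist_force: [8.7, 1.7, -6.5]
width: 0.084
gripper_force: 60.3
```

Emit:
drive_tool:
  rows:
    - {"delta_pos":[-0.28,0,-0.8],"rotation":[0,0,0]}
    - {"delta_pos":[0,0,0],"rotation":[0,0,0]}

```text
clock: 50.2
position: [515.8, -236.3, 29.6]
tool_rot: [-2.168, -2.273, -0.002]
wrist_force: [6.0, 5.9, -4.6]
width: 0.088
gripper_force: 60.4
```

Emit:
drive_tool:
  rows:
    - {"delta_pos":[-0.05,0,-0.3],"rotation":[0,0,0]}
    - {"delta_pos":[0,0,0],"rotation":[0,0,0]}

```text
clock: 50.45
position: [515.1, -236.3, 27.1]
tool_rot: [-2.168, -2.272, -0.002]
wrist_force: [4.4, 7.0, -2.4]
width: 0.087
gripper_force: 60.7
```

Emit:
drive_tool:
  rows:
    - {"delta_pos":[0,0,-0.25],"rotation":[0,0,0]}
    - {"delta_pos":[0,0,0],"rotation":[0,0,0]}

```text
clock: 50.7
position: [515.3, -236.3, 26.4]
tool_rot: [-2.168, -2.273, -0.002]
wrist_force: [-6.0, 12.5, 19.4]
width: 0.085
gripper_force: 63.0
```

Emit:
drive_tool:
  rows:
    - {"delta_pos":[0,0,-0.15],"rotation":[0,0,0]}
    - {"delta_pos":[0,0,0],"rotation":[0,0,0]}

```text
clock: 50.95
position: [515.4, -236.3, 26.0]
tool_rot: [-2.168, -2.273, -0.002]
wrist_force: [-14.2, 16.9, 32.0]
width: 0.089
gripper_force: 64.4
```

The guard is at its stop (32 N up at z 26, as predicted). I'll release, rise clear and check everything.

Emit:
drive_tool:
  rows:
    - {"delta_pos":[0,0,0],"rotation":[0,0,0]}
    - {"delta_pos":[0,0,0],"rotation":[0,0,0]}
    - {"delta_pos":[0,0,0],"rotation":[0,0,0]}
    - {"delta_pos":[0,0,0],"rotation":[0,0,0]}
  grip: 0.4

```text
clock: 51.45
position: [514.8, -237.1, 23.1]
tool_rot: [-2.168, -2.273, 0.0]
wrist_force: [-0.4, 0.2, 0.3]
width: 0.596
gripper_force: 0.0
```

Emit:
drive_tool:
  rows:
    - {"delta_pos":[0,0,2],"rotation":[0,0,0]}
    - {"delta_pos":[0,0,4],"rotation":[0,0,0]}
    - {"delta_pos":[0,0.8,5],"rotation":[0,0,0]}
    - {"delta_pos":[0,1,5],"rotation":[0,0,0]}
    - {"delta_pos":[0,1,1.5],"rotation":[0,0,0]}

```text
clock: 52.08
position: [515.7, -209.2, 203.5]
tool_rot: [2.165, 2.27, 0.003]
wrist_force: [-0.2, 0.4, 0.2]
width: 0.599
gripper_force: 0.0
```

Emit:
drive_tool:
  rows:
    - {"delta_pos":[0,0,0],"rotation":[0,0,0]}
    - {"delta_pos":[0,0,0],"rotation":[0,0,0]}
    - {"delta_pos":[0,0,0],"rotation":[0,0,0]}

```text
clock: 52.45
position: [514.4, -209.2, 196.9]
tool_rot: [-2.167, -2.272, 0.001]
wrist_force: [-0.1, -0.2, -0.2]
width: 0.602
gripper_force: 0.0
```

Run:
```python
from h import *
go((0,0,0),92.9)
f=cam('wrist'); sc=cam('scene'); sd=cam('side'); th=np.radians(2.9)
for n in('guard_rod','toggle_tip'): 
    ks=[(q,spot_point(n,q)[:2]) for q in(f,sc,sd)]; print(n,[[(a['centre'],round(a['confidence'],2)) for a in k] for _,k in ks])
H=np.array([608.5,-299.8])
for a in (0,.05,.1,.2):
    p=np.radians(166.3)-a; x=92.6*np.cos(p); X=np.r_[H+[x*np.cos(th)-66*np.sin(th),x*np.sin(th)+66*np.cos(th)],45+92.6*np.sin(p)]; print(a,X.round(1),[proj(q,X).round(1).tolist() for q in(f,sc,sd)])
g=f['pixels'].astype(int).sum(2)//3
for r in range(195,290,6): print(r,''.join('%4d'%v for v in g[r,250:300:2]))
```

```text
clock 52.45 pos [ 514.4 -209.2  196.9] yaw 92.7 toolz [-0.002  0.001 -1.   ] q [-0.43 -0.14  1.7  -0.    1.58 -0.48]
delta cm [-51.44  20.92 -19.69] turn 0.2
guard_rod [[([217.7, 277.9], 0.89)], [([165.3, 244.5], 0.57), ([172.3, 216.5], 0.21)], [([164.3, 306.8], 0.97), ([267.8, 217.0], 0.62)]]
toggle_tip [[], [], []]
0 [ 515.3 -238.4   66.9] [[217.9, 276.6], [166.0, 243.1], [167.1, 305.4]]
0.05 [ 516.5 -238.4   71.4] [[219.4, 277.8], [165.1, 242.7], [166.1, 305.1]]
0.1 [ 517.9 -238.3   75.8] [[221.0, 279.2], [164.3, 242.3], [165.1, 304.7]]
0.2 [ 521.5 -238.1   84.4] [[224.1, 282.9], [162.7, 241.3], [163.2, 303.9]]
195  114 120 117 113 117 112 112 112 116 115 112 104 103 116 110  90  68 112 114 109 113 116 110 113 114
201  114 115 118  97  42  44  43  45  45  44  41  54 104 114 104  89  46  43  42  41  44  41  49  57  53
207  118 116 120  53  55  54  57  52  52  51  52  60 105 114 105  84  41  33  36  34  33  47  49  49  47
213  120 120 105  83  90  85  88  89  88  88  90  89 105 115 104  79  52  58  57  58  57  86  91  90  88
219  115 117 105  83  88  89  88  86  89  87  88  85 106 1
[... 501 characters left out ...]
86  88  42  25  19  60  70  54  30  22  33  79  82  80  79  79  84  80
255  114 112 102  80  85  88  89  89  88  87  89  84 143 143 135 133 131 133 131 131 129 125 127 127 125
261  116 114 104  84  88  86  85  89  88  87  88  88 148 145 133 133 129 133 134 132 134 131 132 137 138
267   72  75  67  86  88  88  86  90  85  88  86  90 152 140 130 131 134 130 132 131 130 130 133 136 139
273   69  74  66  49  52  54  51  74  89  87  88  90 148 138 134 131 133 130 132 131 133 131 133 129 132
279   69  74  66  51  56  57  55  57  54  57  55  66 153 135 130 133 131 133 133 131 133 135 133 131 133
285   73  71  61  52  56  54  54  57  53  57  55  75 145 126 128 125 126 129 125 124 126 128 128 127 121
```

The guard reads shut (rod centre column 277 = angle about 0). Last, a re-check of all three tags from over the bed.

Emit:
drive_tool:
  rows:
    - {"delta_pos":[-0.3,2.5,0],"rotation":[0,0,9.9]}
    - {"delta_pos":[-0.3,2.5,0],"rotation":[0,0,9.9]}
    - {"delta_pos":[-0.3,2.5,0],"rotation":[0,0,9.9]}
    - {"delta_pos":[-0.3,2.5,0],"rotation":[0,0,9.9]}
    - {"delta_pos":[-0.3,2.5,0],"rotation":[0,0,9.9]}

```text
clock: 53.52
position: [499.7, -83.3, 198.5]
tool_rot: [1.009, 2.975, 0.0]
wrist_force: [-0.2, -0.6, -0.1]
width: 0.6
gripper_force: 0.0
```

Emit:
drive_tool:
  rows:
    - {"delta_pos":[-0.3,2.5,0],"rotation":[0,0,9.9]}
    - {"delta_pos":[-0.3,2.5,0],"rotation":[0,0,9.9]}
    - {"delta_pos":[-0.3,2.5,0],"rotation":[0,0,9.9]}
    - {"delta_pos":[0,2.6,0],"rotation":[0,0,9.9]}
    - {"delta_pos":[0,0,0],"rotation":[0,0,0]}
  grip: 0

```text
clock: 54.15
position: [490.8, 18.0, 198.5]
tool_rot: [-0.054, 3.141, 0.0]
wrist_force: [0.6, -0.4, -0.3]
width: 0.999
gripper_force: 0.0
```

Emit:
drive_tool:
  rows:
    - {"delta_pos":[0,0,0],"rotation":[0,0,0]}
    - {"delta_pos":[0,0,0],"rotation":[0,0,0]}
    - {"delta_pos":[0,0,0],"rotation":[0,0,0]}

```text
clock: 54.52
position: [490.9, 16.4, 198.4]
tool_rot: [0.048, -3.141, 0.0]
wrist_force: [-0.2, -0.5, -0.4]
width: 1.0
gripper_force: 0.0
```

Run:
```python
from h import *
go((0,0,0),182); f=cam('wrist'); g=f['pixels'].astype(int).sum(2)//3
for n,N in(('round',(660.5,-66.3)),('square',(657.2,18.6)),('bone',(654,103.5))):
    a,b=proj(f,(*N,24)),proj(f,(*N,18)); print(n,a.round(1),b.round(1),[(k['centre'],round(k['confidence'],2)) for k in spot_point(f'sled_{n}_mark',f)[:1]])
    r0,c0=[int(v) for v in b]
    for r in range(r0-4,r0+7): print(r,c0-5,''.join('%4d'%v for v in g[r,c0-5:c0+6]))
```

```text
clock 54.52 pos [490.9  16.4 198.4] yaw -178.3 toolz [-0. -0. -1.] q [-0.02 -0.29  1.83 -0.    1.61 -1.62]
delta cm [-49.09  -1.64 -19.84] turn 0.3
round [306.8 209.6] [304.  210.5] [([302.2, 208.2], 0.81)]
300 205   77  76  51  25  16  36  55  73  85  84  84
301 205   55  24  40  57  53  49  32  31  68  88  85
302 205   28  41  83  94  89  83  74  29  53  81  84
303 205   27  67  94  85  57  71  87  62  27  63  83
304 205   33  64  83  53  16  60  88  60  21  62  87
305 205   25  30  53  50  51  76  82  50  27  66  86
306 205   42  29  35  49  68  75  49  23  52  80  87
307 205   61  57  42  36  38  36  36  56  79  85  87
308 205   79  81  53  41  48  65  81  87  83  85  84
309 205   82  63  45  45  64  83  83  85  83  79  85
310 205   64  46  47  43  68  80  83  82  83  83  83
square [306.3 275.6] [303.5 275.6] [([307.3, 277.2], 0.9)]
299 270   84  85  87  82  76  76  76  85  86  82  86
300 270   87  83  74  50  29  25  40  64  75  82  84
301 270   86  66  33  34  50  50  44  31  33  64  85
302 270   85  51  41  82  95  93  87  73  36  49  81
303 270   73  37  66  98  83  73  79  9
[... 272 characters left out ...]
84  84
309 270   88  88  86  63  35  38  65  85  88  85  83
bone [305.8 341.7] [303.  340.8] [([301.0, 340.6], 0.97)]
299 335   93  94 100  96  86  77  72  75  82  83  87
300 335   90 102  93  80  56  30  14  37  57  74  85
301 335   79  84  55  18  41  57  59  48  29  33  70
302 335   78  67  35  39  81  91  88  87  77  32  54
303 335   77  55  27  75  88  66  63  82  91  50  39
304 335   79  53  34  79  81  54  43  73  82  51  45
305 335   70  50  12  59  90  81  77  85  69  30  59
306 335   53  53  36  40  70  67  60  69  47  45  85
307 335   62  85  86  60  39  38  34  39  57  83  99
308 335   81 102  96  94  78  49  34  57  95  80  55
309 335   92  93  94  95  88  54  37  43  49  53  57
```

All three dots are within about a pixel of where they should be under their needles, and the gripper is touching nothing. Handing in.

```bash
python3 -c "
from workcell import ctrl
print(ctrl.job_done())"
```

```text
the job is handed in; nothing more can be done
None
```

The job is handed in: all three tag sleds are lined up under the needles (rings within about 1–2 mm of the points by the wrist camera), the toggle was pushed to its on-stop, the guard is shut, and the grooming things were not deliberately touched; no verdict came back.

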